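Index the drill jig: cam off, slide home, cam on

TASK

Bring the bar stub under the drill bush of the jig: push the cam lever all the way over to free the slide, push the slide forward by its thumb plate until it is fully home against its end stop, then push the lever all the way back to lock the slide there. Only push: leave the stub standing in its nest, do not lift or knock over anything, and leave the oil can, bolt, vee block and tin where they are.

Things in the scene. Friction and masses are not known exactly. Their poses are not given: they have to be found in the camera images.
- jig: Drill jig fixed to the bench: grey base plate 190 x 124 x 14 mm, a steel slide between guide rails, an eccentric cam with a lever on its left, a bush plate held from its right. Origin: centre of the base's underside. x = forward, the way the slide is pushed, y = left, z = up. In this frame the rails reach z = 35 mm, the end stop 38 mm, the lever's two stop pins (x = -44 and 24, y = 35 mm) 46 mm.
- cam_pivot (a point): Point on the vertical axis of the eccentric cam, 44 mm above the bench; at x = -10, y = 39.5 mm in the jig's frame.
- lever_grip (a point): Middle of the upright round black grip at the lever's end: 16 mm in diameter, from 46 to 88 mm above the bench, this point 67 mm above the bench and 70 mm from the cam's axis. The flat lever bar below it (12 mm wide) lies 37 to 45 mm above the bench.
- cam (a joint): Turn of cam and lever, rad, clockwise from above. 0 = locked: lever points back (8 degrees left of the jig's -x), the cam's high point sits in a notch, slide play under 4 mm. 2.86 = low point: lever has swung round outside the jig (by +y) and points forward (8 degrees left of +x); slide free. Stays where left, 2 N at the grip. A notch faces the cam only with the slide back or home.
- slide (a joint): Travel of the slide along the jig's x, m: 0 = back (loading place), 0.050 = fully home against the end stop (drilling place). It stays where it is left and takes about 3 N to push.
- thumb_plate (a point): Centre of the rear face of the slide's upright thumb plate, 47 mm above the bench; push it here along the jig's +x. The plate is 46 mm wide (y), 8 mm thick, 15 to 62 mm above the bench. With the slide back this face is at x = -118, y = 0 in the jig's frame. The slide's flat top is 30 mm above the bench.
- bush (a point): Middle of the underside of the drill bush, 69 mm above the bench, at x = 15, y = 0 in the jig's frame; the stub belongs under it. The bush plate (36 mm in x, y = -62 to 16 mm) spans z = 69 to 80 mm, bush head and screws reach 85 mm; its riser stands at x = 15, y = -51 mm.
- stub: Plain steel bar stub, a loose upright cylinder 22 mm in diameter and 45 mm tall, standing in a 12 mm deep nest bored in the slide (0.75 mm of play around it); it rides with the slide. Origin: centre of its underside, 18 mm above the bench. With the slide back it stands at x = -35, y = 0 in the jig's frame.
- oiler: Copper oil can, 64 mm in diameter, 125 mm tall with its spout, standing on the bench right of the jig. Origin: centre of its underside. Bystander.
- bolt: Hexagon bolt standing on its head, 22 mm wide, 52 mm tall, beyond the front end of the jig. Origin: centre of its underside. Bystander.
- vee: Steel vee block 57 x 51 x 34 mm, right of the jig. Origin: centre of its underside. Bystander.
- parts_tin: Round bare metal tin, 64 mm in diameter, 32 mm tall, beyond the front left corner of the jig. Origin: centre of its underside. Bystander.
Mind the look-alikes: they are no part of the job. What is shaped like the stub but orange or pink is not meant.

How it is judged:
By the outcome, as a careful person would: the job done as asked, in the order asked, and still so for the second after the job is handed in, with the robot touching nothing.
It also fails if it takes over 69 s, if anything falls off the work surface, if the arm or the gripper's body presses on something with over 40 N, if the wrist force passes 120 N, or if a joint passes its speed limit or range.

ROBOT

A 7-joint arm with a two-finger parallel gripper is mounted at the origin on a cart in front of the work surface, level with it; the furniture and walls round the work are solid. World frame = base frame: x ahead of the robot, y to its left, z up, the work surface at z = 0. Lengths are in m, angles in rad, forces in N, time in s.
With the tool pointing down it reaches from about 0.425 to 1.025 m from the base axis. Payload 9.4 kg.
Tool frame: the origin (TCP) lies between the finger pads; the fingertips stand 19 mm ahead of it and the grasp point (between the pads) is the TCP (arm.tip_reach is the distance from the TCP to the fingertips, in m); z points along the fingers, y is the direction in which the jaws open and shut (so a half turn about z gives the same grasp; the last joint's range is limited). The gripper opens to 85 mm and grips with 20 to 120 N. Pads are 22 mm wide; open, the fingers measure 114 mm over their backs; the gripper's body (76 mm by 85 mm) begins 54 mm behind the grasp point. The pads swing forward as they close: fully open they stand 13 mm farther back than shut.
Start: joints at [-1.321, 0.599, -0.003, 1.599, 0.002, 0.943, -0.08], TCP at [0.233, 0.687, 0.25] pointing down, gripper open.
Joint ranges: [-2.57, 2.57], [-0.35, 1.97], [-1.29, 1.29], [0.11, 2.56], [-1.05, 4.19], [0.11, 1.86], [-2.63, 2.63]. Speed limits (rad/s): [2.22, 2.22, 3.01, 3.01, 3.14, 3.14, 3.14].

INTERFACE

Orientations are given as [roll, pitch, yaw] about the fixed x, y, z axes, in that order (R = Rz(yaw) Ry(pitch) Rx(roll)).
In Python, from workcell import arm gives the robot as it stands.
- The arm moves only by the tool apply_moves, never from a script. Its argument "steps" is a list of rows, each an object with "translation": the shift along the tool's x, y, z in mm, a list of three; "twist": the turn, a rotation vector about the tool's x, y, z in rad, a list of three; "jaw": the finger opening in mm, from 0 to 85.4. In form: [{"translation": [x, y, z], "twist": [wx, wy, wz], "jaw": jaw}, ...]. A call has exactly 5 rows; each row is the pose to reach, as a shift and turn from the pose measured when the call began, along the tool's axes at that moment; what a row does not reach only later rows make up. A row lasts 1/8 s, in which the tool goes at most 62.5 mm and 10.7 degrees, less where a joint would pass 70% of its speed; a pose out of reach is approached as far as the arm can. A call with a gripper value outside its range is refused whole. The fingers move at their own pace and stop on an object; the grip force is fixed at half the most. Time passes only in rows, so rows that repeat a pose let the fingers close, or fill a call up. It gives the time, the measured TCP pose, the force and the opening at its end, in the units of the state.
- arm.read_state(): the state, without advancing time (a new reading comes with each control period).
- arm.grab_frame(name): name is "side" or "top"; returns a dict with "img" (384x512x3 uint8, red, green, blue), "mtx" (3x3 intrinsics, pixels), "extrinsics" (4x4, takes a point from camera to world coordinates). Camera axes: x right, y up, looking along -z (the intrinsics and any distortion apply to the point x, -y, -z); pixel columns grow to the right and rows downward; lengths in m; the calibration is good to about 2 mm. A picture is of the moment at which its call begins. There is no depth.
- arm.close_job(): hands the job in, once; it reports no verdict.
Trained networks look in a picture, given as the dict that the camera call returned (one of the last four; its "shot" number tells which), for a name from the list of things; names that differ only in an ending like _2 or _b are one class to them, and where a whole thing is asked for, a point or a joint stands for the part that bears it (a point fixed in the world has none). Each returns a list of dicts, best first, with "confidence" (0 to 1); they miss things now and then, are a little off and sometimes report something else, mostly with a low value. They report only what shows in the picture. A call takes as long as a camera call. They do not tell look-alikes from the thing itself.
- arm.spot_in(query, picture): "extent" ([centre column, centre row, width, height] in pixels, round what is visible of it).
- arm.masks_of(query, picture): "pixels" (384x512 bool, what is visible of it) and "extent" ([centre column, centre row, width, height] in pixels, round what is visible of it).
The state is a dict: "time": time; "q": joint angles; "qvel": joint speeds; "tau": joint torques, N m; "tcp_pos": TCP position; "orientation": TCP orientation; "contact_force": force on the tool from outside, world axes, zero at the start; "wrist_torque": the same for the moment, N m; "opening": opening from 0.0 (shut) to 1.0 (fully open).
Only numpy, scipy, OpenCV 4.12 (cv2) and the standard library are available. Lean on these libraries where they do the work, as an engineer would, in place of code of your own. Each camera call takes 0.05 s, during which the arm holds its last target.

## Working session

There is one attempt and no reset: what is moved stays moved. The work goes in short steps, Python scripts to look and compute and a tool call to move; the robot and the scene stay as the last step left them, time stands still between calls to the robot, and variables do not carry over. Pictures are saved under pics/ and viewed, and the job is handed in when it is done.

Besides the shell and the picture viewer there is one more tool, called after "Request:" as name([rows], argument=value, ...), one row to a line, values as JSON. apply_moves: Moves the arm, as the interface text tells. Its arguments: {"type":"object","properties":{"steps":{"type":"array"}},"required":["steps"]}

```bash
ls; mkdir -p pics
python3 - <<'E'
from workcell import arm
import cv2
s=arm.read_state(); print(s)
print(arm.tip_reach)
for n in("side","top"):
    f=arm.grab_frame(n); cv2.imwrite(f"pics/{n}0.png",f["img"][:,:,::-1]); print(n,f["mtx"],f["extrinsics"],f["shot"],[k for k in f])
E
```

```text
pics
{'time': 0.0, 'q': array([-1.3206653 ,  0.60016348, -0.00254632,  1.60014213,  0.00184935,
        0.94290447, -0.07978878]), 'qvel': array([ 0.00193276, -0.0010983 , -0.00281748,  0.00122304,  0.00351481,
       -0.00162817,  0.00066437]), 'tau': array([ 3.55069915e-05, -7.76444721e+01,  1.56497028e+00, -2.58005834e+01,
        1.23731830e-02,  9.22079285e-03, -2.65523897e-05]), 'tcp_pos': array([0.23263536, 0.68618627, 0.24938482]), 'orientation': array([-3.13998715e+00,  1.85315958e-04,  2.81486308e+00]), 'contact_force': array([-0.48319544, -0.46615654, -0.00716971]), 'wrist_torque': array([-0.03499812, -0.01409681, -0.03368524]), 'opening': 0.9988204148314052}
0.019
side [[390.52621525   0.         253.89190525]
 [  0.         390.52621525 188.17588465]
 [  0.           0.           1.        ]] [[ 0.89914882  0.25313489 -0.35700717  0.25516746]
 [-0.43741531  0.5461122  -0.71444336 -0.79764963]
 [ 0.01411543  0.79855131  0.60176122  0.59330813]
 [ 0.          0.          0.          1.        ]] 1 ['img', 'mtx', 'extrinsics', 'shot']
top [[405.64816201   0.         255.8716398 ]
 [  0.         405.64816201 194.69695929]
 [  0.           0.           1.        ]] [[-0.00185389  0.98162453 -0.19081362  0.39406689]
 [-0.99996609 -0.00335078 -0.00752241 -0.20309282]
 [-0.00802355  0.1907932   0.98159746  0.9637966 ]
 [ 0.          0.          0.          1.        ]] 2 ['img', 'mtx', 'extrinsics', 'shot']
```

View pics/side0.png

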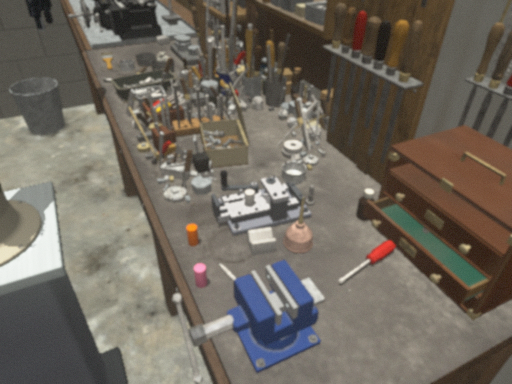

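View pics/top0.png

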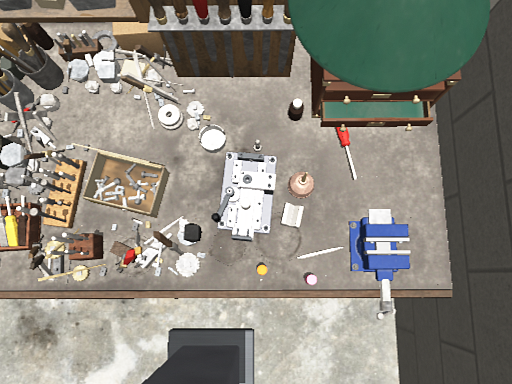

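```bash
cat > h.py <<'E'
import numpy as np, cv2
from workcell import arm
def proj(f,P):
    P=np.atleast_2d(P); E=f["extrinsics"]; c=(P-E[:3,3])@E[:3,:3]
    c=c*[1,-1,-1]; p=c@f["mtx"].T; return p[:,:2]/p[:,2:]
def back(f,uv,z):
    uv=np.atleast_2d(uv); d=np.c_[uv,np.ones(len(uv))]@np.linalg.inv(f["mtx"]).T*[1,-1,-1]
    d=d@f["extrinsics"][:3,:3].T; o=f["extrinsics"][:3,3]
    return o+d*((z-o[2])/d[:,2])[:,None]
def crop(f,name,x0,y0,w,h,s):
    cv2.imwrite(name,cv2.resize(f["img"][y0:y0+h,x0:x0+w,::-1],None,fx=s,fy=s,interpolation=cv2.INTER_CUBIC))
E
python3 - <<'E'
from h import *
for n in("top","side"):
    f=arm.grab_frame(n)
    if n=="top": crop(f,"pics/t1.png",180,130,140,110,5)
    else: crop(f,"pics/s1.png",180,150,150,110,5)
    for q in["jig","lever_grip","thumb_plate","stub","bush","oiler","bolt","vee","parts_tin"]:
        for m,fn in(("spot",arm.spot_in),("mask",arm.masks_of)):
            try:
                r=fn(q,f)
                print(n,q,m,[(np.round(d["extent"],1).tolist(),round(d["confidence"],2)) for d in r[:4]])
            except Exception as e: print(n,q,m,e)
E
```

```text
top jig spot [([244.2, 197.1, 61.8, 87.1], 0.97)]
top jig mask [([244.6, 196.7, 63.5, 86.0], 0.57)]
top lever_grip spot [([226.6, 202.2, 25.9, 32.3], 0.6)]
top lever_grip mask [([224.6, 205.3, 27.8, 34.6], 0.68)]
top thumb_plate spot [([242.8, 213.6, 27.2, 53.2], 0.63), ([303.3, 184.8, 27.4, 28.3], 0.17)]
top thumb_plate mask [([241.6, 214.3, 26.2, 49.8], 0.82), ([245.3, 204.1, 10.6, 11.3], 0.3)]
top stub spot [([310.3, 280.7, 9.4, 9.8], 0.6)]
top stub mask [([245.6, 202.8, 3.1, 11.7], 0.64), ([242.6, 196.8, 62.3, 90.9], 0.34)]
top bush spot [([242.6, 198.2, 63.4, 88.6], 0.89), ([256.7, 146.4, 5.6, 9.5], 0.36)]
top bush mask [([242.7, 198.2, 64.9, 90.1], 0.85)]
top oiler spot [([300.7, 184.9, 28.6, 25.5], 0.71)]
top oiler mask []
top bolt spot []
top bolt mask [([256.6, 146.1, 6.5, 10.0], 0.47)]
top vee spot [([294.8, 214.8, 26.3, 28.8], 0.82), ([245.0, 214.5, 19.4, 54.0], 0.63)]
top vee mask [([291.6, 215.6, 22.4, 30.0], 0.65), ([242.6, 198.2, 61.0, 88.4], 0.56), ([300.6, 183.7, 26.1, 25.2], 0.43), ([226.4, 204.2, 29.9, 36.9], 0.36)]
top parts_tin spot [([212.2, 137.8, 27.2, 27.7], 
[... 726 characters left out ...]
, 173.8, 32.6, 25.6], 0.33)]
side bush spot [([240.8, 184.6, 43.3, 26.6], 0.73), ([261.1, 203.3, 98.4, 60.0], 0.57)]
side bush mask [([261.3, 204.7, 102.4, 62.0], 0.97)]
side oiler spot [([297.8, 229.4, 30.1, 48.5], 0.79)]
side oiler mask [([240.8, 185.5, 42.3, 26.4], 0.42)]
side bolt spot [([260.2, 202.8, 97.2, 63.7], 0.69), ([307.4, 194.5, 8.2, 26.6], 0.58)]
side bolt mask [([308.2, 194.1, 8.3, 17.8], 0.49)]
side vee spot [([259.0, 239.5, 29.0, 28.8], 0.8), ([241.8, 208.1, 56.8, 32.1], 0.68)]
side vee mask [([260.0, 239.6, 29.0, 27.6], 0.86), ([298.2, 228.9, 28.3, 53.3], 0.47)]
side parts_tin spot [([293.9, 175.0, 28.7, 25.0], 0.85)]
side parts_tin mask [([292.6, 172.3, 31.5, 26.4], 0.86)]
```

```bash
ls pics
```

```text
s1.png
side0.png
t1.png
top0.png
```

View pics/t1.png

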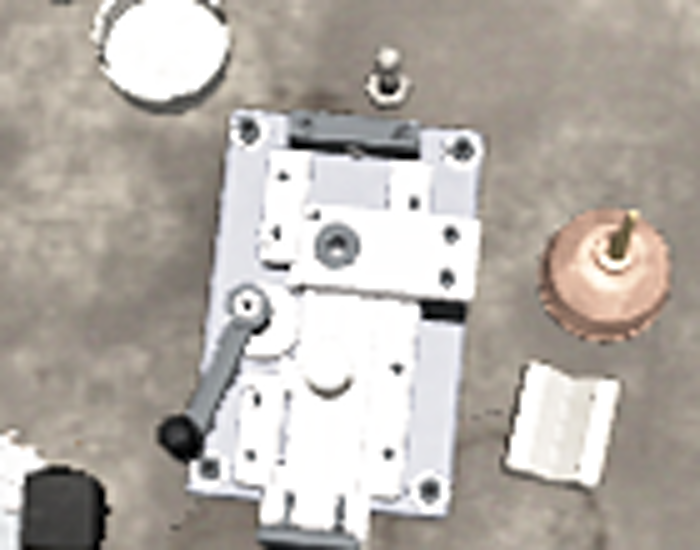

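View pics/s1.png

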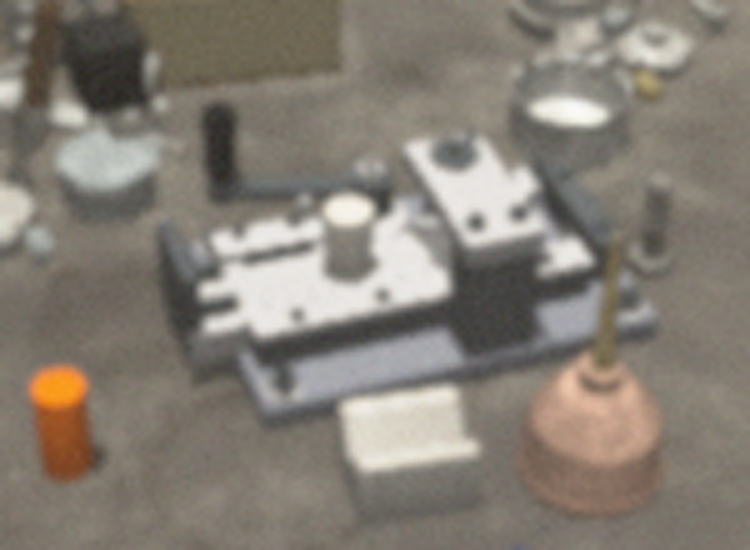

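```bash
cat > fit.py <<'E'
from h import *
from scipy.optimize import least_squares
ft=arm.grab_frame("top"); fs=arm.grab_frame("side")
T=lambda a,b:(180+a/5,130+b/5)
S=lambda a,b:(180+a/5,150+b/5)
a8=np.deg2rad(8)
g=(-10-70*np.cos(a8),39.5+70*np.sin(a8))
obs=[(ft,T(232,112),(95,62,14)),(ft,T(483,130),(95,-62,14)),(ft,T(445,517),(-95,-62,14)),(ft,T(188,490),(-95,62,14)),
(ft,T(338,245),(15,0,85)),(ft,T(328,368),(-35,0,63)),(ft,T(180,433),(*g,80)),
(fs,S(265,405),(-95,-62,14)),(fs,S(655,310),(95,-62,14)),(fs,S(350,210),(-35,0,63)),(fs,S(455,150),(15,0,85)),(fs,S(220,108),(*g,88))]
def pts(p):
    c,s=np.cos(p[2]),np.sin(p[2]); 
    return [np.array([p[0]+(c*P[0]-s*P[1])/1000,p[1]+(s*P[0]+c*P[1])/1000,P[2]/1000]) for _,_,P in obs]
def res(p): return np.concatenate([proj(f,q)[0]-uv for (f,uv,_),q in zip(obs,pts(p))])
for w in("both","top","side"):
    sel=np.repeat([w=="both" or (f is ft)==(w=="top") for f,_,_ in obs],2)
    r=least_squares(lambda p:res(p)[sel],[0.6,-0.2,0]); print(w,np.round(r.x,4),np.round(res(r.x).reshape(-1,2),1).tolist())
E
python3 fit.py
```

```text
both [ 0.5886 -0.1755 -0.1108] [[0.1, -2.4], [0.5, -0.7], [0.1, -0.4], [-1.0, -0.7], [-0.4, -1.3], [-0.6, -2.2], [4.2, 0.8], [-2.0, -0.0], [-0.3, 0.6], [-1.8, -1.1], [-1.6, -1.3], [-1.4, 1.7]]
top [ 0.5863 -0.1746 -0.1168] [[-0.0, -1.5], [0.4, 0.4], [-0.5, 0.7], [-1.6, 0.1], [-0.8, -0.3], [-1.1, -1.2], [3.5, 1.7], [-3.4, -0.1], [-1.4, 0.8], [-3.0, -1.2], [-2.7, -1.2], [-2.4, 1.6]]
side [ 0.5915 -0.1768 -0.1107] [[0.7, -3.5], [1.0, -1.9], [0.7, -1.7], [-0.4, -2.0], [0.2, -2.6], [-0.0, -3.5], [4.8, -0.5], [-0.5, -0.0], [1.1, 0.5], [-0.4, -1.1], [-0.2, -1.3], [0.0, 1.7]]
```

Run:
```python
from h import *
ft=arm.grab_frame("top"); fs=arm.grab_frame("side")
crop(ft,"pics/t2.png",0,120,260,190,3)
crop(fs,"pics/s2.png",100,60,200,150,4)
crop(ft,"pics/t3.png",185,170,80,80,7)
```

```text
(no output)
```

View pics/t2.png

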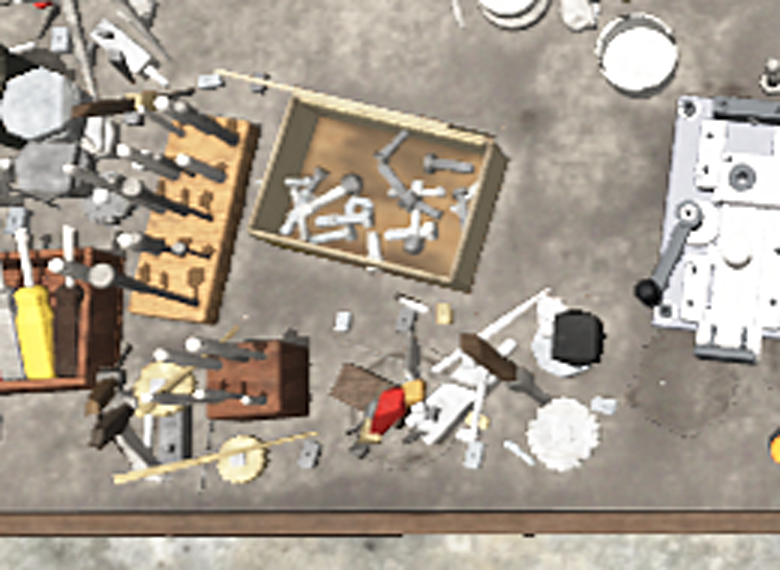

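View pics/s2.png

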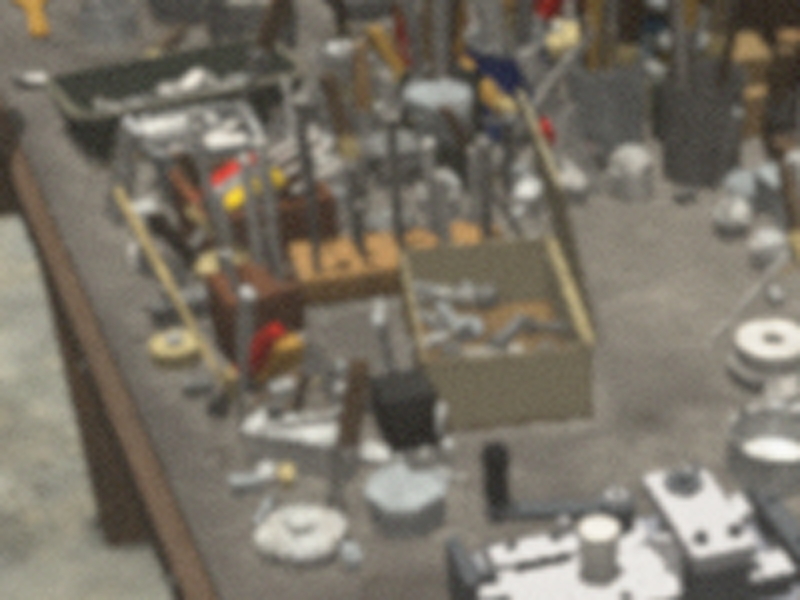

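View pics/t3.png

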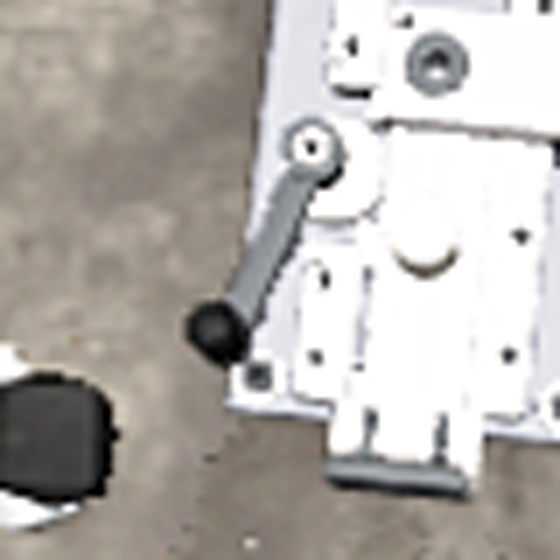

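Run:
```python
from h import *
import re
src=open('fit.py').read()
src=src.replace("(180+a/5,130+b/5)","(179.6+a/5,129.6+b/5)").replace("(180+a/5,150+b/5)","(179.6+a/5,149.6+b/5)")
src=src.replace("(ft,T(180,433),(*g,80)),","").replace(",(fs,S(220,108),(*g,88))","")
open('fit.py','w').write(src)
exec(src)
p=least_squares(res,[.6,-.2,0]).x
def w(P): 
    c,s=np.cos(p[2]),np.sin(p[2]); return np.array([p[0]+(c*P[0]-s*P[1])/1000,p[1]+(s*P[0]+c*P[1])/1000,P[2]/1000])
for deg in(8,12,16,20,24,28):
    a=np.deg2rad(deg); print(deg,[np.round(proj(f,w((-10-70*np.cos(a),39.5+70*np.sin(a),z))),1).tolist() for f,z in((ft,88),(ft,46),(fs,88))])
print(proj(ft,w((-10,39.5,50))),proj(fs,w((-10,39.5,50))))
# black block
for z in(0,.03,.06,.09,.12):
    q=back(ft,(192,232),z); print(z,q.round(3),proj(fs,q).round(1))
```

```text
both [ 0.5881 -0.1757 -0.0945] [[-0.1, -1.4], [0.4, -0.6], [1.3, -0.2], [0.1, 0.4], [-0.0, -0.7], [0.1, -1.5], [-1.1, 0.8], [0.1, 0.5], [-1.5, -0.5], [-1.4, -0.8]]
top [ 0.5865 -0.175  -0.0997] [[-0.2, -0.9], [0.3, 0.2], [0.8, 0.6], [-0.4, 0.9], [-0.3, 0.0], [-0.2, -0.8], [-2.1, 0.8], [-0.7, 0.7], [-2.3, -0.5], [-2.2, -0.8]]
side [ 0.5903 -0.1763 -0.0952] [[0.2, -2.3], [0.7, -1.5], [1.5, -1.1], [0.3, -0.6], [0.3, -1.7], [0.4, -2.5], [-0.1, 0.7], [1.0, 0.5], [-0.5, -0.6], [-0.4, -0.9]]
8 [[[220.4, 217.6]], [[222.2, 220.1]], [[222.2, 173.8]]]
12 [[[218.3, 217.0]], [[220.1, 219.5]], [[222.0, 172.6]]]
16 [[[216.2, 216.3]], [[218.1, 218.8]], [[221.9, 171.3]]]
20 [[[214.1, 215.4]], [[216.2, 218.0]], [[221.9, 170.1]]]
24 [[[212.2, 214.4]], [[214.3, 217.0]], [[222.1, 168.9]]]
28 [[[210.3, 213.2]], [[212.5, 215.9]], [[222.5, 167.7]]]
[[229.47930289 190.45168265]] [[252.35362435 183.69884677]]
0 [[ 0.491 -0.043  0.   ]] [[203.8 189. ]]
0.03 [[ 0.488 -0.048  0.03 ]] [[202.5 180.7]]
0.06 [[ 0.485 -0.053  0.06 ]] [[201.2 171.9]]
0.09 [[ 0.482 -0.058  0.09 ]] [[199.9 162.8]]
0.12 [[ 0.479 -0.063  0.12 ]] [[198.4 153.1]]
```

```bash
cat >> h.py <<'E'
from scipy.spatial.transform import Rotation as R
J=np.array([0.5881,-0.1757,-0.0945])
def j2w(x,y,z):  # mm in jig -> m world
    c,s=np.cos(J[2]),np.sin(J[2]); return np.array([J[0]+(c*x-s*y)/1000,J[1]+(s*x+c*y)/1000,z/1000])
def w2j(P):
    c,s=np.cos(J[2]),np.sin(J[2]); d=(np.array(P[:2])-J[:2])*1000
    return np.array([c*d[0]+s*d[1],-s*d[0]+c*d[1],P[2]*1000])
def st():
    s=arm.read_state(); Rm=R.from_euler('xyz',s["orientation"])
    print("t",round(s["time"],2),"jig",w2j(s["tcp_pos"]).round(1),"rpy",s["orientation"].round(3),"F",s["contact_force"].round(1),"q",s["q"].round(2),"op",round(s["opening"],2))
    return s,Rm
def rel(Pw,yaw=None):
    s,Rm=st(); d=Rm.inv().apply(np.array(Pw)-s["tcp_pos"])*1000
    tw=[0,0,0] if yaw is None else (Rm.inv()*R.from_euler('xyz',[np.pi,0,yaw])).as_rotvec().round(3)
    print("d mm",d.round(1),"twist",tw); return d
E
python3 - <<'E'
from h import *
f=arm.grab_frame("top")
for z in(.4,.5,.6,.7,.8):
    q=back(f,(390,30),z)
    e=back(f,(290,10),z); print(z,q.round(3),"left edge",e.round(3),proj(arm.grab_frame("side"),q))
for P in([.33,.55,.3],[.42,.4,.3],[.47,.2,.3],[.5,0,.3],j2w(-75,15,300)):
    rel(P,J[2]+np.pi/2)
E
```

```text
0.4 [[ 0.76  -0.405  0.4  ]] left edge [[ 0.796 -0.252  0.4  ]] [[442.9715269   61.00342257]]
0.5 [[ 0.695 -0.369  0.5  ]] left edge [[ 0.724 -0.244  0.5  ]] [[409.41114457 -15.51609575]]
0.6 [[ 0.63  -0.333  0.6  ]] left edge [[ 0.653 -0.235  0.6  ]] [[ 367.44860349 -111.19299834]]
0.7 [[ 0.565 -0.297  0.7  ]] left edge [[ 0.582 -0.226  0.7  ]] [[ 313.47706029 -234.25108656]]
0.8 [[ 0.5   -0.262  0.8  ]] left edge [[ 0.511 -0.217  0.8  ]] [[ 241.48049745 -398.40721134]]
t 2.6 jig [-435.2  824.9  250.3] rpy [3.142 0.    2.815] F [-0.3  0.3 -1. ] q [-1.32  0.6  -0.    1.6   0.    0.94 -0.08] op 1.0
d mm [-136.   -98.2  -49.7] twist [0.    0.    1.339]
t 2.6 jig [-435.2  824.9  250.3] rpy [3.142 0.    2.815] F [-0.3  0.3 -1. ] q [-1.32  0.6  -0.    1.6   0.    0.94 -0.08] op 1.0
d mm [-269.4 -211.4  -49.7] twist [0.    0.    1.339]
t 2.6 jig [-435.2  824.9  250.3] rpy [3.142 0.    2.815] F [-0.3  0.3 -1. ] q [-1.32  0.6  -0.    1.6   0.    0.94 -0.08] op 1.0
d mm [-380.9 -384.7  -49.7] twist [0.    0.    1.339]
t 2.6 jig [-435.2  824.9  250.3] rpy [3.142 0.    2.815] F [-0.3  0.3 -1. ] q [-1.32  0.6  -0.    1.6   0.    0.94 -0.08] op 1.0
d mm [-473.5 -564.5  -49.7] twist [0.    0.    1.339]
t 2.6 jig [-435.2  824.9  250.3] rpy [3.142 0.    2.815] F [-0.3  0.3 -1. ] q [-1.32  0.6  -0.    1.6   0.    0.94 -0.08] op 1.0
d mm [-536.9 -705.3  -49.7] twist [0.    0.    1.339]
```

Request:
apply_moves([
  {"translation": [-40, -30, -25], "twist": [0, 0, 0.15], "jaw": 0},
  {"translation": [-85, -62, -30], "twist": [0, 0, 0.3], "jaw": 0},
  {"translation": [-130, -95, -30], "twist": [0, 0, 0.45], "jaw": 0},
  {"translation": [-175, -130, -30], "twist": [0, 0, 0.6], "jaw": 0},
  {"translation": [-220, -170, -30], "twist": [0, 0, 0.75], "jaw": 0},
])

```text
time: 3.22
tcp_pos: [0.3875, 0.4537, 0.2806]
orientation: [3.141, -0.0, 2.06]
contact_force: [0.9, -0.5, 0.1]
opening: 0.002
```

Run:
```python
from h import *
for P in([.47,.2,.28],[.5,0,.28],j2w(-77,20,250)):
    rel(P,J[2]+np.pi/2)
```

```text
t 3.23 jig [-259.1  607.6  280.6] rpy [ 3.141 -0.     2.06 ] F [ 0.9 -0.5  0.1] q [-1.11  0.42  0.21  1.88 -0.11  0.86 -0.35] op 0.0
d mm [-262.7  -46.4    0.4] twist [ 0.001 -0.001  0.584]
t 3.23 jig [-259.1  607.6  280.6] rpy [ 3.141 -0.     2.06 ] F [ 0.9 -0.5  0.1] q [-1.11  0.42  0.21  1.88 -0.11  0.86 -0.35] op 0.0
d mm [-4.533e+02 -1.139e+02  3.000e-01] twist [ 0.001 -0.001  0.584]
t 3.23 jig [-259.1  607.6  280.6] rpy [ 3.141 -0.     2.06 ] F [ 0.9 -0.5  0.1] q [-1.11  0.42  0.21  1.88 -0.11  0.86 -0.35] op 0.0
d mm [-590.7 -172.    30.2] twist [ 0.001 -0.001  0.584]
```

Request:
apply_moves([
  {"translation": [-55, -10, 0], "twist": [0, 0, 0.12], "jaw": 0},
  {"translation": [-110, -20, 0], "twist": [0, 0, 0.24], "jaw": 0},
  {"translation": [-165, -30, 0], "twist": [0, 0, 0.36], "jaw": 0},
  {"translation": [-220, -40, 0], "twist": [0, 0, 0.48], "jaw": 0},
  {"translation": [-270, -50, 0], "twist": [0, 0, 0.584], "jaw": 0},
])

```text
time: 3.85
tcp_pos: [0.4707, 0.19, 0.2808]
orientation: [3.14, -0.001, 1.472]
contact_force: [1.1, 0.3, -0.2]
opening: -0.002
```

Run:
```python
from h import *
for P in([.5,0,.25],j2w(-77,20,200)):
    rel(P,J[2]+np.pi/2)
```

```text
t 3.85 jig [-151.3  353.   280.8] rpy [ 3.140e+00 -1.000e-03  1.472e+00] F [ 1.1  0.3 -0.2] q [-0.81  0.32  0.42  2.07 -0.18  0.78 -0.38] op -0.0
d mm [-186.2   47.8   30.6] twist [ 0.001 -0.001 -0.004]
t 3.85 jig [-151.3  353.   280.8] rpy [ 3.140e+00 -1.000e-03  1.472e+00] F [ 1.1  0.3 -0.2] q [-0.81  0.32  0.42  2.07 -0.18  0.78 -0.38] op -0.0
d mm [-332.8   75.6   80.4] twist [ 0.001 -0.001 -0.004]
```

Request:
apply_moves([
  {"translation": [-60, 15, 10], "twist": [0, 0, 0], "jaw": 0},
  {"translation": [-120, 30, 25], "twist": [0, 0, 0], "jaw": 0},
  {"translation": [-180, 45, 40], "twist": [0, 0, 0], "jaw": 0},
  {"translation": [-240, 58, 60], "twist": [0, 0, 0], "jaw": 0},
  {"translation": [-295, 70, 80], "twist": [0, 0, 0], "jaw": 0},
])

```text
time: 4.47
tcp_pos: [0.5116, -0.1088, 0.2014]
orientation: [3.139, -0.002, 1.473]
contact_force: [0.9, 0.5, -0.6]
opening: 0.0
```

Run:
```python
from h import *
rel(j2w(-80,25,150),J[2]+np.pi/2)
```

```text
t 4.47 jig [-82.5  59.4 201.4] rpy [ 3.139e+00 -2.000e-03  1.473e+00] F [ 0.9  0.5 -0.6] q [-0.17  0.45  0.38  2.13 -0.29  0.61  0.31] op 0.0
d mm [-34.5   2.5  51.4] twist [ 0.003 -0.002 -0.004]
```

Request:
apply_moves([
  {"translation": [-20, 2, 20], "twist": [0, 0, 0], "jaw": 0},
  {"translation": [-34, 2, 50], "twist": [0.003, -0.002, 0], "jaw": 0},
  {"translation": [-34, 2, 75], "twist": [0.003, -0.002, 0], "jaw": 0},
  {"translation": [-34, 2, 80], "twist": [0.003, -0.002, 0], "jaw": 0},
  {"translation": [-34, 2, 80], "twist": [0.003, -0.002, 0], "jaw": 0},
])

```text
time: 5.1
tcp_pos: [0.5106, -0.1426, 0.1216]
orientation: [-3.141, 0.0, 1.473]
contact_force: [0.1, 0.1, 0.3]
opening: 0.003
```

Run:
```python
from h import *
rel(j2w(-80,25,83),J[2]+np.pi/2)
ft=arm.grab_frame("top"); fs=arm.grab_frame("side")
a=cv2.resize(ft["img"][150:250,180:310,::-1],None,fx=4,fy=4); b=cv2.resize(fs["img"][100:250,160:330,::-1],None,fx=4,fy=4)
cv2.imwrite("pics/t4.png",a);cv2.imwrite("pics/s4.png",b)
```

```text
t 5.1 jig [-80.3  25.6 121.6] rpy [-3.141  0.     1.473] F [0.1 0.1 0.3] q [-0.03  0.58  0.28  2.17 -0.36  0.44  0.44] op 0.0
d mm [-0.6  0.3 38.6] twist [-0.     0.    -0.003]
```

View pics/s4.png

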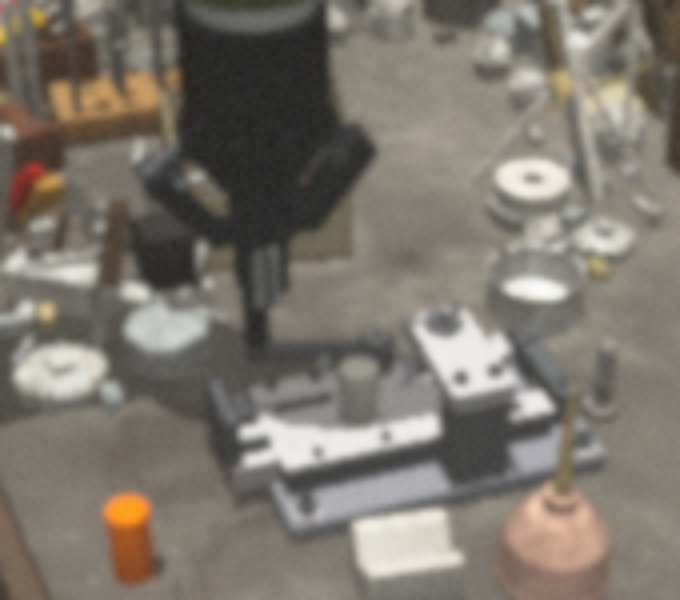

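View pics/t4.png

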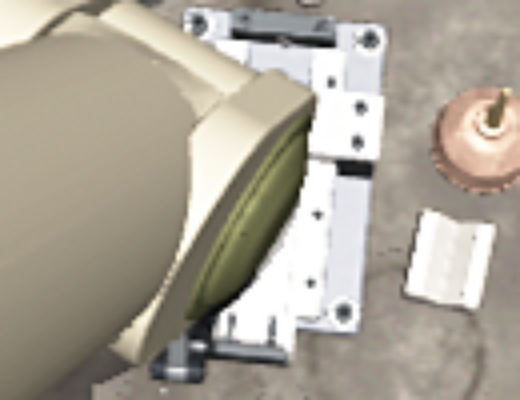

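Request:
apply_moves([
  {"translation": [0, 0, 15], "twist": [0, 0, 0], "jaw": 0},
  {"translation": [0, 0, 30], "twist": [0, 0, 0], "jaw": 0},
  {"translation": [0, 0, 39], "twist": [0, 0, 0], "jaw": 0},
  {"translation": [5, 0, 39], "twist": [0, 0, 0], "jaw": 0},
  {"translation": [9, 0, 39], "twist": [0, 0, 0], "jaw": 0},
])

```text
time: 5.82
tcp_pos: [0.5119, -0.1333, 0.0832]
orientation: [3.141, 0.0, 1.473]
contact_force: [-0.1, 1.0, 0.0]
opening: 0.004
```

Run:
```python
from h import *
rel(j2w(-80,40,81),J[2]+np.pi/2)
fs=arm.grab_frame("side")
b=cv2.resize(fs["img"][130:250,170:320,::-1],None,fx=5,fy=5,interpolation=cv2.INTER_CUBIC)
cv2.imwrite("pics/s5.png",b)
```

```text
t 5.83 jig [-79.9  35.   83.2] rpy [3.141 0.    1.473] F [-0.1  1.   0. ] q [-0.01  0.64  0.23  2.19 -0.4   0.35  0.46] op 0.0
d mm [ 5.  -0.1  2.2] twist [ 0.001  0.    -0.003]
```

View pics/s5.png

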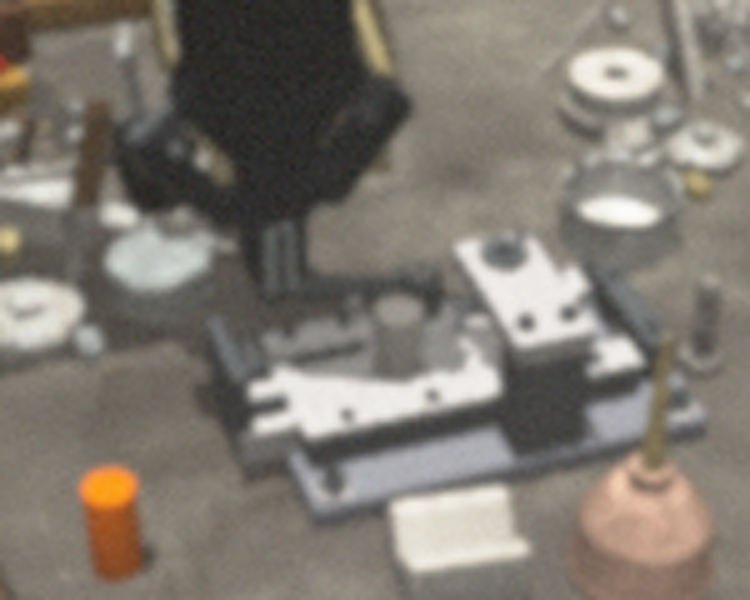

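```bash
cat >> h.py <<'E'
def arc(thetas,r=70,z=81.5):
    s,Rm=st()
    for th in thetas:
        a=np.deg2rad(th); P=j2w(-10-r*np.cos(a),39.5+r*np.sin(a),z)
        print(th,(Rm.inv().apply(P-s["tcp_pos"])*1000).round(0).tolist())
def snap(name,x0=170,y0=130,w=150,h=120,k=5):
    fs=arm.grab_frame("side")
    cv2.imwrite("pics/%s.png"%name,cv2.resize(fs["img"][y0:y0+h,x0:x0+w,::-1],None,fx=k,fy=k,interpolation=cv2.INTER_CUBIC))
E
python3 -c "
from h import *
arc([4,13,23,33,43])"
```

```text
t 5.88 jig [-79.7  35.6  83.4] rpy [3.141 0.    1.474] F [ 0.1  0.7 -0.3] q [-0.01  0.64  0.23  2.19 -0.4   0.35  0.46] op -0.0
4 [9.0, -0.0, 2.0]
13 [20.0, 1.0, 2.0]
23 [31.0, 5.0, 2.0]
33 [42.0, 11.0, 2.0]
43 [52.0, 18.0, 2.0]
```

Request:
apply_moves([
  {"translation": [9, 0, 2], "twist": [0, 0, 0], "jaw": 0},
  {"translation": [20, 1, 2], "twist": [0, 0, 0], "jaw": 0},
  {"translation": [31, 5, 2], "twist": [0, 0, 0], "jaw": 0},
  {"translation": [42, 11, 2], "twist": [0, 0, 0], "jaw": 0},
  {"translation": [52, 18, 2], "twist": [0, 0, 0], "jaw": 0},
])

```text
time: 6.5
tcp_pos: [0.5363, -0.0828, 0.0816]
orientation: [3.139, 0.001, 1.473]
contact_force: [-1.0, -4.4, 0.5]
opening: 0.002
```

```bash
python3 -c "
from h import *
arc([53,63,73,83,93]); snap('s6')"
```

```text
t 6.5 jig [-60.3  87.6  81.6] rpy [3.139e+00 1.000e-03 1.473e+00] F [-1.  -4.4  0.5] q [-0.12  0.65  0.25  2.16 -0.42  0.37  0.38] op 0.0
53 [8.0, 8.0, 0.0]
63 [14.0, 19.0, 0.0]
73 [19.0, 30.0, 0.0]
83 [21.0, 42.0, 0.0]
93 [22.0, 54.0, 0.0]
```

View pics/s6.png

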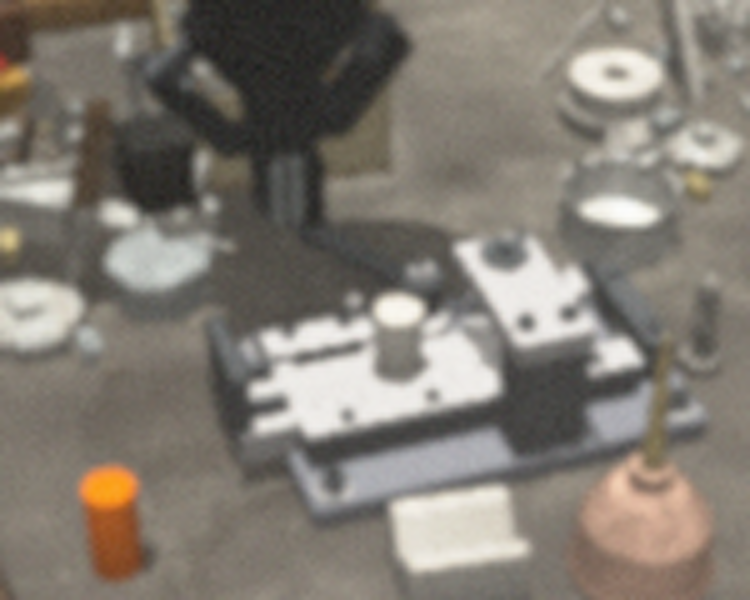

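Lever is following (bar now from pivot (425,275) to about (315,235)); the force is about 4 N. I carry on along the arc.

Request:
apply_moves([
  {"translation": [8, 8, 0], "twist": [0, 0, 0], "jaw": 0},
  {"translation": [14, 19, 0], "twist": [0, 0, 0], "jaw": 0},
  {"translation": [19, 30, 0], "twist": [0, 0, 0], "jaw": 0},
  {"translation": [21, 42, 0], "twist": [0, 0, 0], "jaw": 0},
  {"translation": [22, 54, 0], "twist": [0, 0, 0], "jaw": 0},
])

```text
time: 7.18
tcp_pos: [0.5936, -0.0642, 0.0815]
orientation: [3.14, -0.0, 1.475]
contact_force: [-2.7, -2.0, -0.2]
opening: 0.009
```

```bash
python3 -c "
from h import *
arc([103,113,123,130,137]); snap('s7')"
```

```text
t 7.17 jig [ -5.  111.5  81.5] rpy [ 3.14  -0.     1.475] F [-2.7 -2.  -0.2] q [-0.17  0.7   0.28  2.04 -0.42  0.46  0.33] op 0.01
103 [-4.0, 11.0, -0.0]
113 [-8.0, 22.0, -0.0]
123 [-13.0, 33.0, 0.0]
130 [-18.0, 40.0, 0.0]
137 [-24.0, 46.0, 0.0]
```

View pics/s7.png

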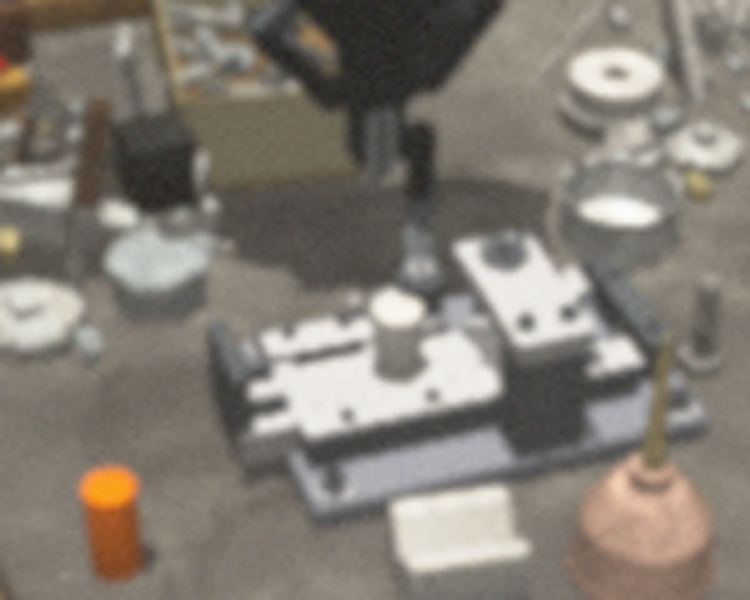

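Request:
apply_moves([
  {"translation": [-4, 11, 0], "twist": [0, 0, 0], "jaw": 0},
  {"translation": [-8, 22, 0], "twist": [0, 0, 0], "jaw": 0},
  {"translation": [-13, 33, 0], "twist": [0, 0, 0], "jaw": 0},
  {"translation": [-18, 40, 0], "twist": [0, 0, 0], "jaw": 0},
  {"translation": [-24, 46, 0], "twist": [0, 0, 0], "jaw": 0},
])

```text
time: 7.85
tcp_pos: [0.639, -0.093, 0.0816]
orientation: [3.138, -0.0, 1.475]
contact_force: [-3.8, 0.9, -0.3]
opening: 0.001
```

```bash
python3 -c "
from h import *
arc([141,145,149,153,157]); snap('s8')"
```

```text
t 7.85 jig [42.8 87.2 81.6] rpy [ 3.138 -0.     1.475] F [-3.8  0.9 -0.3] q [-0.14  0.74  0.3   1.92 -0.4   0.54  0.34] op 0.0
141 [-4.0, 2.0, 0.0]
145 [-8.0, 5.0, 0.0]
149 [-12.0, 7.0, 0.0]
153 [-16.0, 10.0, 0.0]
157 [-20.0, 12.0, 0.0]
```

View pics/s8.png

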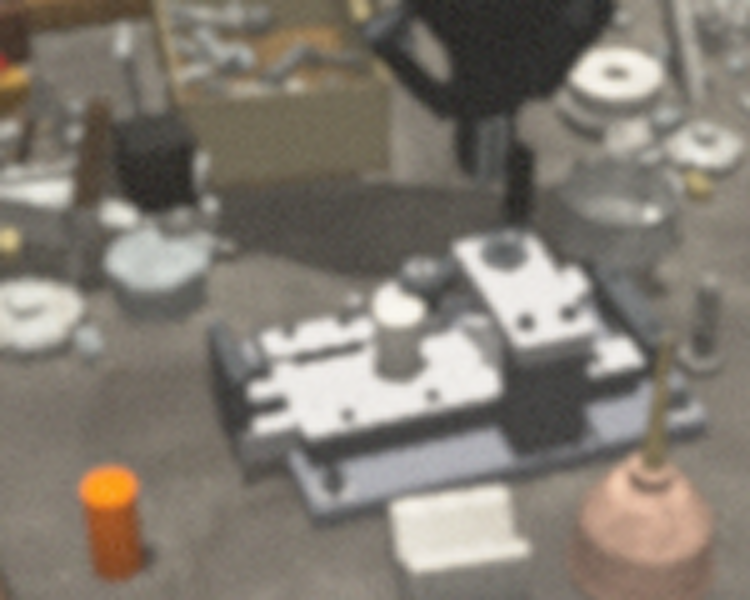

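```bash
cat >> h.py <<'E'
def leverpred(cam="side",z=88,angs=range(130,178,4)):
    f=arm.grab_frame(cam)
    for d in angs:
        a=np.deg2rad(d); print(d,proj(f,j2w(-10-70*np.cos(a),39.5+70*np.sin(a),z)).round(1).tolist(),proj(f,j2w(-10-70*np.cos(a),39.5+70*np.sin(a),46)).round(1).tolist())
E
python3 -c "
from h import *
leverpred()"
```

```text
130 [[262.3, 155.1]] [[261.8, 169.4]]
134 [[264.2, 155.5]] [[263.6, 169.8]]
138 [[266.0, 156.0]] [[265.4, 170.3]]
142 [[267.8, 156.5]] [[267.2, 170.9]]
146 [[269.5, 157.1]] [[268.9, 171.5]]
150 [[271.2, 157.8]] [[270.5, 172.2]]
154 [[272.7, 158.6]] [[272.0, 173.0]]
158 [[274.2, 159.4]] [[273.5, 173.8]]
162 [[275.6, 160.2]] [[274.8, 174.7]]
166 [[276.9, 161.2]] [[276.1, 175.6]]
170 [[278.1, 162.1]] [[277.2, 176.6]]
174 [[279.2, 163.1]] [[278.3, 177.7]]
```

Request:
apply_moves([
  {"translation": [-4, 2, 0], "twist": [0, 0, 0], "jaw": 0},
  {"translation": [-7, 4, 0], "twist": [0, 0, 0], "jaw": 0},
  {"translation": [-10, 6, 0], "twist": [0, 0, 0], "jaw": 0},
  {"translation": [-12, 7, 0], "twist": [0, 0, 0], "jaw": 0},
  {"translation": [-12, 7, 0], "twist": [0, 0, 0], "jaw": 0},
])

```text
time: 8.57
tcp_pos: [0.6457, -0.1066, 0.0819]
orientation: [3.136, 0.001, 1.474]
contact_force: [0.9, 1.0, -0.3]
opening: 0.003
```

```bash
python3 -c "
from h import *
arc([150,152,154,156,158]); snap('s9')"
```

```text
t 8.57 jig [50.8 74.2 81.9] rpy [3.136e+00 1.000e-03 1.474e+00] F [ 0.9  1.  -0.3] q [-0.11  0.74  0.3   1.9  -0.39  0.55  0.35] op 0.0
150 [0.0, -0.0, 0.0]
152 [-2.0, 1.0, 0.0]
154 [-4.0, 2.0, 0.0]
156 [-6.0, 3.0, 0.0]
158 [-8.0, 4.0, 0.0]
```

View pics/s9.png

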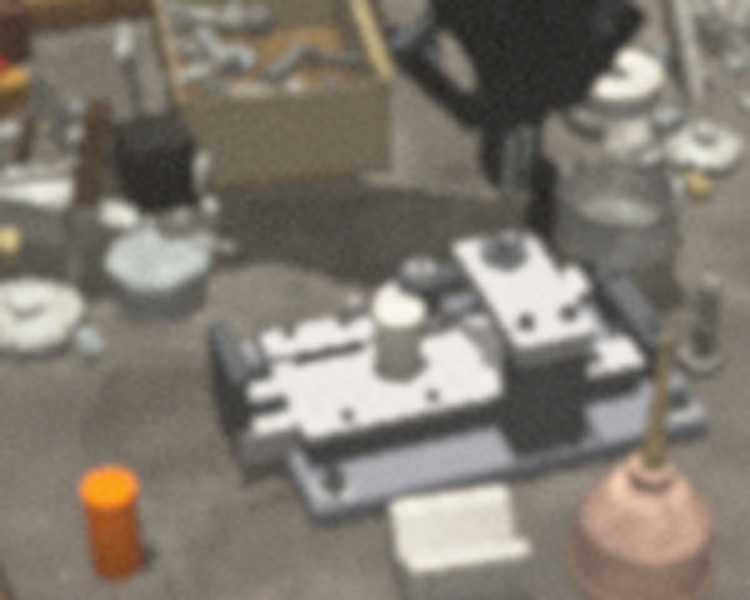

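Request:
apply_moves([
  {"translation": [-1, 0, 0], "twist": [0, 0, 0], "jaw": 0},
  {"translation": [-2, 1, 0], "twist": [0, 0, 0], "jaw": 0},
  {"translation": [-3, 1, 0], "twist": [0, 0, 0], "jaw": 0},
  {"translation": [-4, 2, 0], "twist": [0, 0, 0], "jaw": 0},
  {"translation": [-4, 2, 0], "twist": [0, 0, 0], "jaw": 0},
])

```text
time: 9.25
tcp_pos: [0.6475, -0.111, 0.082]
orientation: [3.136, 0.001, 1.474]
contact_force: [-0.0, 1.5, -0.5]
opening: 0.0
```

```bash
python3 -c "
from h import *
arc([150,152,154,156,158]); snap('s10')"
```

```text
t 9.25 jig [53. 70. 82.] rpy [3.136e+00 1.000e-03 1.474e+00] F [-0.   1.5 -0.5] q [-0.11  0.74  0.3   1.9  -0.39  0.55  0.36] op 0.0
150 [4.0, -2.0, 0.0]
152 [2.0, -1.0, 0.0]
154 [0.0, -0.0, 0.0]
156 [-2.0, 1.0, 0.0]
158 [-4.0, 2.0, 0.0]
```

View pics/s10.png

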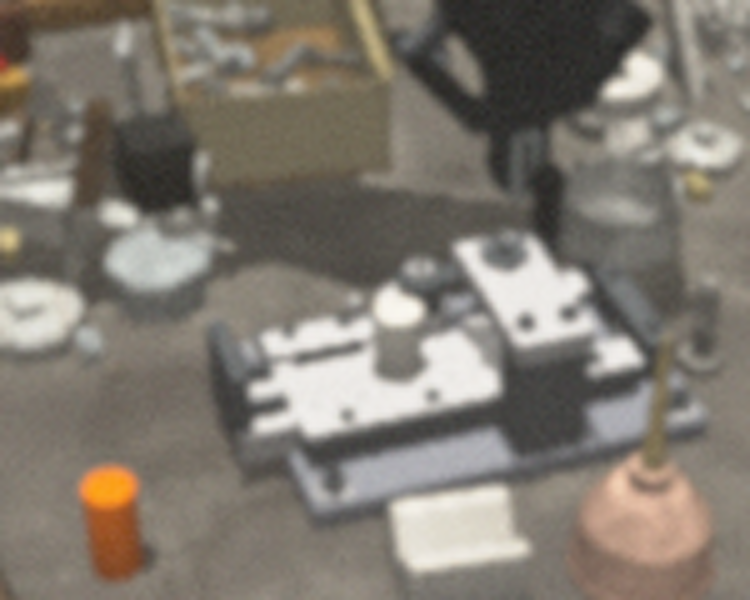

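Request:
apply_moves([
  {"translation": [-1, 0, 0], "twist": [0, 0, 0], "jaw": 0},
  {"translation": [-2, 0, 0], "twist": [0, 0, 0], "jaw": 0},
  {"translation": [-3, 0, 0], "twist": [0, 0, 0], "jaw": 0},
  {"translation": [-4, 0, 0], "twist": [0, 0, 0], "jaw": 0},
  {"translation": [-4, 0, 0], "twist": [0, 0, 0], "jaw": 0},
])

```text
time: 9.93
tcp_pos: [0.6477, -0.114, 0.0821]
orientation: [3.135, 0.0, 1.475]
contact_force: [1.5, 4.1, 0.1]
opening: 0.001
```

```bash
python3 -c "
from h import *
st(); snap('s11')"
```

```text
t 9.93 jig [53.5 67.  82.1] rpy [3.135 0.    1.475] F [1.5 4.1 0.1] q [-0.1   0.74  0.3   1.9  -0.39  0.55  0.36] op 0.0
```

View pics/s11.png

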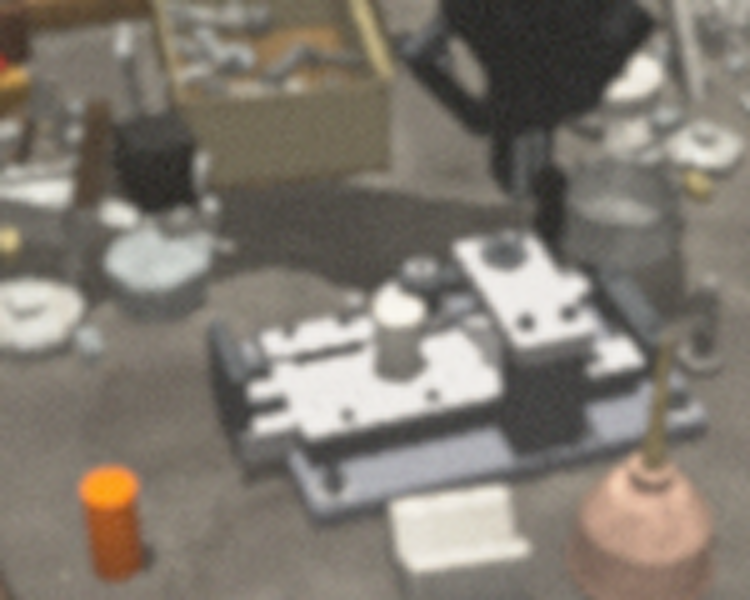

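Request:
apply_moves([
  {"translation": [-2, 0, 0], "twist": [0, 0, 0], "jaw": 0},
  {"translation": [-3, 0, 0], "twist": [0, 0, 0], "jaw": 0},
  {"translation": [-4, 0, 0], "twist": [0, 0, 0], "jaw": 0},
  {"translation": [-4, 0, 0], "twist": [0, 0, 0], "jaw": 0},
  {"translation": [-4, 0, 0], "twist": [0, 0, 0], "jaw": 0},
])

```text
time: 10.6
tcp_pos: [0.6477, -0.1144, 0.0821]
orientation: [3.135, -0.004, 1.478]
contact_force: [1.8, 11.9, 1.6]
opening: -0.002
```

```bash
python3 -c "
from h import *
st()"
```

```text
t 10.6 jig [53.5 66.6 82.1] rpy [ 3.135 -0.004  1.478] F [ 1.8 11.9  1.6] q [-0.1   0.74  0.3   1.9  -0.39  0.55  0.37] op -0.0
```

```bash
python3 -c "
from h import *
fs=arm.grab_frame('side'); q=back(fs,(192,234),.022)[0]; print(q,w2j(q))
rel(j2w(53,85,81)); rel(j2w(20,85,180)); rel(j2w(-150,0,180),J[2]+np.pi/2)"
```

```text
[ 0.40649361 -0.20833828  0.022     ] [-177.71636503  -49.62892924   22.        ]
t 10.65 jig [53.5 66.6 82.1] rpy [ 3.135 -0.004  1.478] F [ 1.7 11.4  1.5] q [-0.1   0.74  0.3   1.9  -0.39  0.55  0.37] op -0.0
d mm [18.4 -0.5  1.2] twist [0, 0, 0]
t 10.65 jig [53.5 66.6 82.1] rpy [ 3.135 -0.004  1.478] F [ 1.7 11.4  1.5] q [-0.1   0.74  0.3   1.9  -0.39  0.55  0.37] op -0.0
d mm [ 18.8 -32.9 -98. ] twist [0, 0, 0]
t 10.65 jig [53.5 66.6 82.1] rpy [ 3.135 -0.004  1.478] F [ 1.7 11.4  1.5] q [-0.1   0.74  0.3   1.9  -0.39  0.55  0.37] op -0.0
d mm [ -65.9 -203.   -99.4] twist [ 0.006 -0.004  0.001]
```

Request:
apply_moves([
  {"translation": [12, 0, 0], "twist": [0.006, -0.004, 0], "jaw": 0},
  {"translation": [20, -5, -20], "twist": [0.006, -0.004, 0], "jaw": 0},
  {"translation": [18, -30, -65], "twist": [0.006, -0.004, 0], "jaw": 0},
  {"translation": [0, -80, -100], "twist": [0.006, -0.004, 0], "jaw": 0},
  {"translation": [-30, -135, -100], "twist": [0.006, -0.004, 0], "jaw": 0},
])

```text
time: 11.28
tcp_pos: [0.5109, -0.1321, 0.1844]
orientation: [3.136, 0.001, 1.479]
contact_force: [-0.9, -0.9, -0.6]
opening: 0.0
```

```bash
python3 -c "
from h import *
rel(j2w(-150,0,120),J[2]+np.pi/2)"
```

```text
t 11.28 jig [-81.   36.1 184.4] rpy [3.136e+00 1.000e-03 1.479e+00] F [-0.9 -0.9 -0.6] q [-0.12  0.48  0.38  2.13 -0.32  0.57  0.39] op 0.0
d mm [-35.9 -69.5  64. ] twist [0.006 0.001 0.003]
```

Request:
apply_moves([
  {"translation": [-20, -40, 0], "twist": [0.006, 0, 0.003], "jaw": 0},
  {"translation": [-36, -70, 10], "twist": [0.006, 0, 0.003], "jaw": 0},
  {"translation": [-36, -70, 50], "twist": [0.006, 0, 0.003], "jaw": 0},
  {"translation": [-36, -70, 75], "twist": [0.006, 0, 0.003], "jaw": 0},
  {"translation": [-36, -70, 75], "twist": [0.006, 0, 0.003], "jaw": 0},
])

```text
time: 11.9
tcp_pos: [0.4374, -0.162, 0.1089]
orientation: [-3.14, 0.001, 1.475]
contact_force: [0.2, -0.4, -0.2]
opening: 0.002
```

```bash
python3 -c "
from h import *
rel(j2w(-150,0,56),J[2]+np.pi/2); snap('s12'); leverpred(angs=[165,170,172,175])
ft=arm.grab_frame('top'); crop(ft,'pics/t12.png',180,130,140,110,5)"
```

```text
t 11.9 jig [-151.3   -0.6  108.9] rpy [-3.140e+00  1.000e-03  1.475e+00] F [ 0.2 -0.4 -0.2] q [ 0.06  0.55  0.24  2.31 -0.41  0.32  0.56] op 0.0
d mm [ 0.6  1.4 52.9] twist [-0.002  0.001 -0.001]
165 [[276.6, 160.9]] [[275.8, 175.4]]
170 [[278.1, 162.1]] [[277.2, 176.6]]
172 [[278.7, 162.6]] [[277.8, 177.2]]
175 [[279.5, 163.4]] [[278.5, 177.9]]
```

View pics/s12.png

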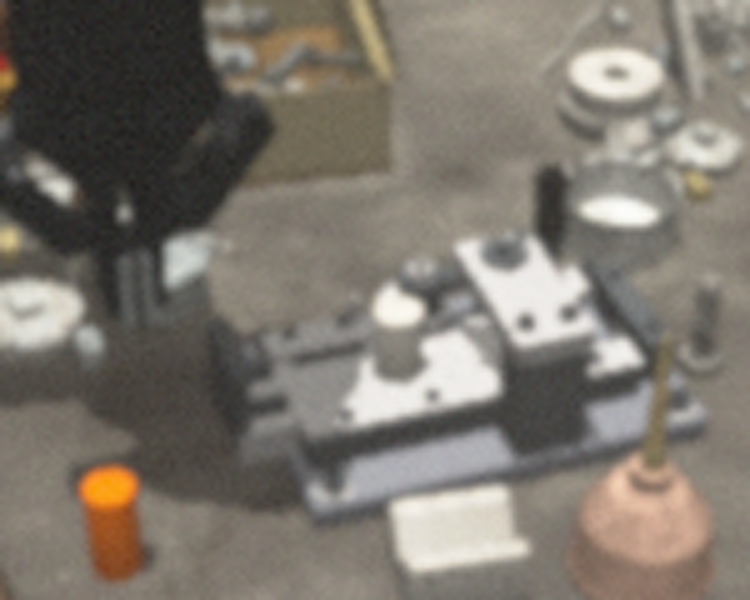

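View pics/t12.png

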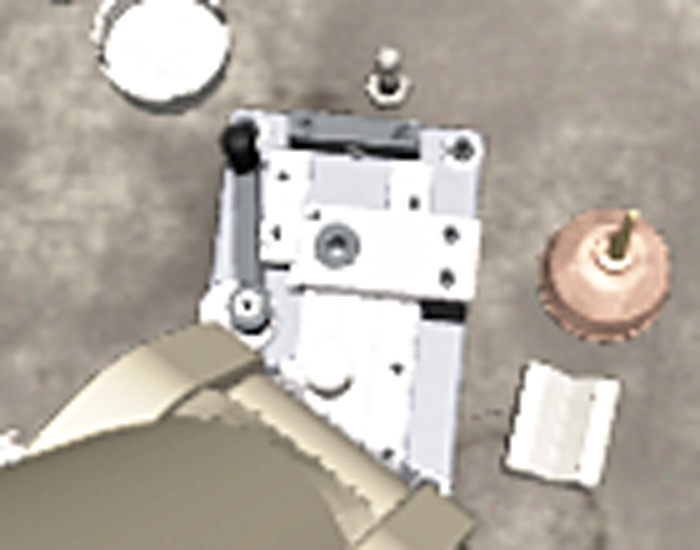

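Request:
apply_moves([
  {"translation": [0, 1, 20], "twist": [0, 0, 0], "jaw": 0},
  {"translation": [0, 1, 40], "twist": [0, 0, 0], "jaw": 0},
  {"translation": [0, 1, 53], "twist": [0, 0, 0], "jaw": 0},
  {"translation": [0, 3, 53], "twist": [0, 0, 0], "jaw": 0},
  {"translation": [0, 6, 53], "twist": [0, 0, 0], "jaw": 0},
])

```text
time: 12.68
tcp_pos: [0.445, -0.1628, 0.0579]
orientation: [3.14, 0.001, 1.475]
contact_force: [-0.1, 0.6, 0.7]
opening: 0.001
```

```bash
python3 -c "
from h import *
rel(j2w(-132,0,56),J[2]+np.pi/2); rel(j2w(-82,0,56)); snap('s13')"
```

```text
t 12.68 jig [-143.6   -0.7   57.9] rpy [3.140e+00 1.000e-03 1.475e+00] F [-0.1  0.6  0.7] q [ 0.13  0.65  0.14  2.32 -0.46  0.19  0.6 ] op 0.0
d mm [ 0.7 11.6  1.9] twist [ 0.002  0.001 -0.001]
t 12.68 jig [-143.6   -0.7   57.9] rpy [3.140e+00 1.000e-03 1.475e+00] F [-0.1  0.6  0.7] q [ 0.13  0.65  0.14  2.32 -0.46  0.19  0.6 ] op 0.0
d mm [ 0.7 61.6  2. ] twist [0, 0, 0]
```

View pics/s13.png

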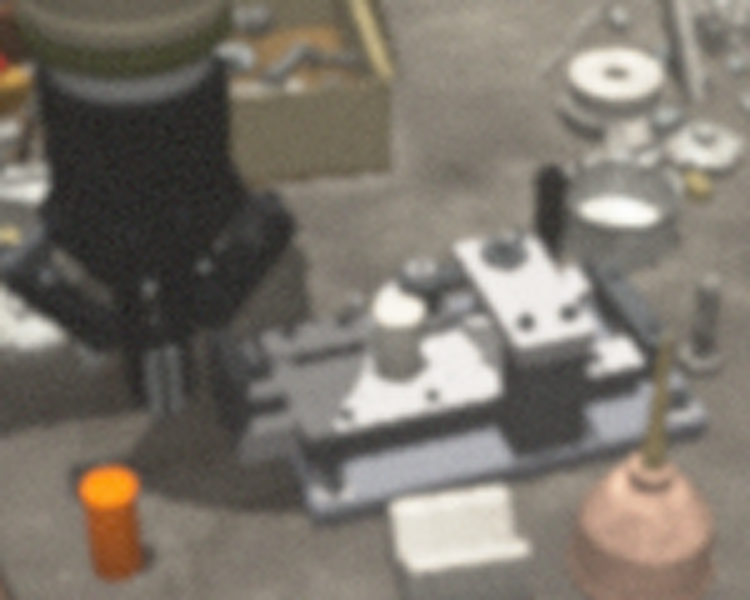

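Request:
apply_moves([
  {"translation": [1, 8, 2], "twist": [0, 0, 0], "jaw": 0},
  {"translation": [1, 15, 2], "twist": [0, 0, 0], "jaw": 0},
  {"translation": [1, 22, 2], "twist": [0, 0, 0], "jaw": 0},
  {"translation": [1, 28, 2], "twist": [0, 0, 0], "jaw": 0},
  {"translation": [1, 34, 2], "twist": [0, 0, 0], "jaw": 0},
])

```text
time: 13.35
tcp_pos: [0.4798, -0.1651, 0.056]
orientation: [3.139, 0.002, 1.476]
contact_force: [-2.6, 0.9, 1.9]
opening: -0.0
```

```bash
python3 -c "
from h import *
rel(j2w(-82,0,56)); snap('s14')"
```

```text
t 13.35 jig [-108.8    0.4   56. ] rpy [3.139e+00 2.000e-03 1.476e+00] F [-2.6  0.9  1.9] q [ 0.1   0.67  0.18  2.25 -0.45  0.25  0.58] op -0.0
d mm [-0.4 26.8  0. ] twist [0, 0, 0]
```

View pics/s14.png

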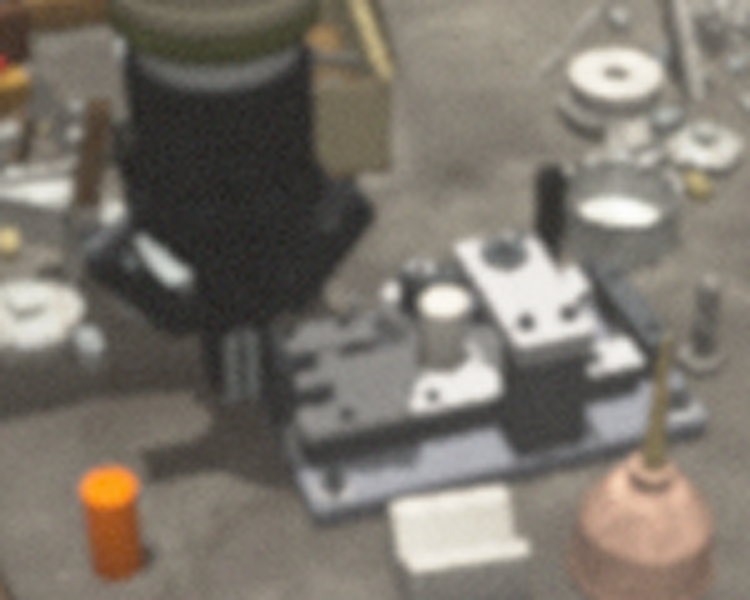

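Request:
apply_moves([
  {"translation": [0, 6, 0], "twist": [0, 0, 0], "jaw": 0},
  {"translation": [0, 12, 0], "twist": [0, 0, 0], "jaw": 0},
  {"translation": [0, 17, 0], "twist": [0, 0, 0], "jaw": 0},
  {"translation": [0, 20, 0], "twist": [0, 0, 0], "jaw": 0},
  {"translation": [0, 22, 0], "twist": [0, 0, 0], "jaw": 0},
])

```text
time: 14.02
tcp_pos: [0.5029, -0.1674, 0.056]
orientation: [3.138, 0.002, 1.476]
contact_force: [-2.3, -1.0, -1.9]
opening: 0.002
```

```bash
python3 -c "
from h import *
rel(j2w(-82,0,56)); snap('s15')"
```

```text
t 14.03 jig [-85.6   0.3  56. ] rpy [3.138e+00 2.000e-03 1.476e+00] F [-2.3 -1.  -1.9] q [ 0.08  0.69  0.2   2.2  -0.45  0.29  0.57] op 0.0
d mm [-0.3  3.6 -0. ] twist [0, 0, 0]
```

View pics/s15.png

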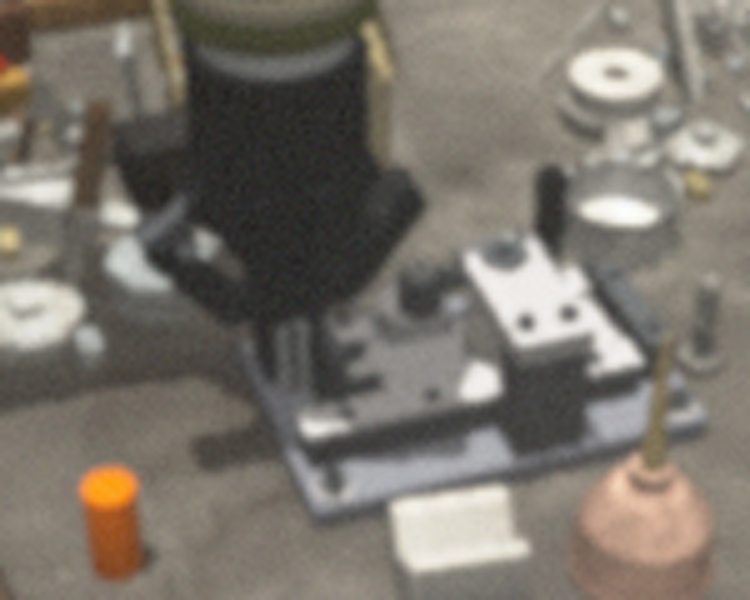

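Request:
apply_moves([
  {"translation": [0, 2, 0], "twist": [0, 0, 0], "jaw": 0},
  {"translation": [0, 3, 0], "twist": [0, 0, 0], "jaw": 0},
  {"translation": [0, 4, 0], "twist": [0, 0, 0], "jaw": 0},
  {"translation": [0, 5, 0], "twist": [0, 0, 0], "jaw": 0},
  {"translation": [0, 5, 0], "twist": [0, 0, 0], "jaw": 0},
])

```text
time: 14.7
tcp_pos: [0.5084, -0.1679, 0.056]
orientation: [3.138, 0.002, 1.476]
contact_force: [-2.6, -0.4, -1.2]
opening: 0.004
```

```bash
python3 -c "
from h import *
st()"
```

```text
t 14.7 jig [-80.1   0.3  56. ] rpy [3.138e+00 2.000e-03 1.476e+00] F [-2.6 -0.4 -1.2] q [ 0.07  0.69  0.2   2.19 -0.45  0.3   0.56] op 0.0
```

Request:
apply_moves([
  {"translation": [0, 1, 0], "twist": [0, 0, 0], "jaw": 0},
  {"translation": [0, 2, 0], "twist": [0, 0, 0], "jaw": 0},
  {"translation": [0, 3, 0], "twist": [0, 0, 0], "jaw": 0},
  {"translation": [0, 4, 0], "twist": [0, 0, 0], "jaw": 0},
  {"translation": [0, 4, 0], "twist": [0, 0, 0], "jaw": 0},
])

```text
time: 15.32
tcp_pos: [0.5088, -0.1678, 0.056]
orientation: [-3.14, 0.001, 1.475]
contact_force: [-12.7, -0.1, 7.1]
opening: -0.002
```

```bash
python3 -c "
from h import *
st();snap('s16')"
```

```text
t 15.32 jig [-79.6   0.3  56. ] rpy [-3.140e+00  1.000e-03  1.475e+00] F [-12.7  -0.1   7.1] q [ 0.07  0.69  0.21  2.18 -0.44  0.31  0.56] op -0.0
```

View pics/s16.png

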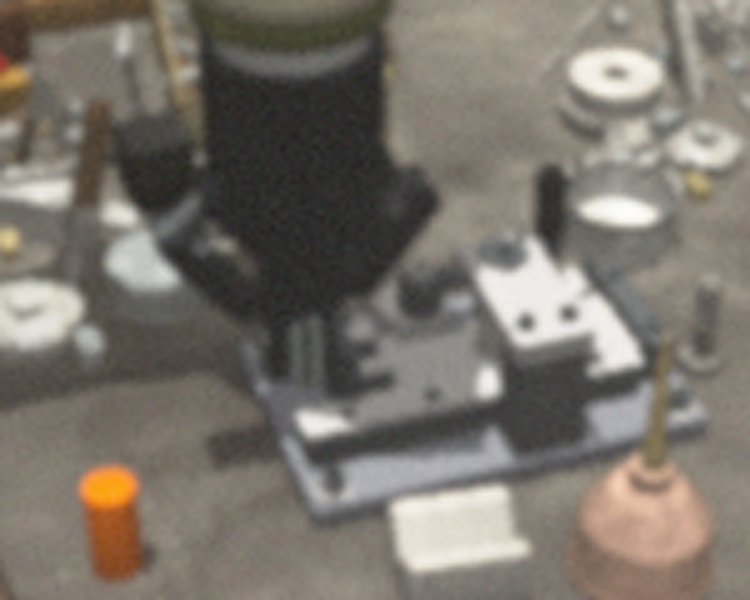

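Request:
apply_moves([
  {"translation": [0, -12, 0], "twist": [0, 0, 0], "jaw": 0},
  {"translation": [0, -15, -20], "twist": [0, 0, 0], "jaw": 0},
  {"translation": [0, -15, -70], "twist": [0, 0, 0], "jaw": 0},
  {"translation": [0, -15, -120], "twist": [0, 0, 0], "jaw": 0},
  {"translation": [5, 10, -130], "twist": [0, 0, 0], "jaw": 0},
])

```text
time: 16.0
tcp_pos: [0.52, -0.1645, 0.1894]
orientation: [3.138, 0.001, 1.474]
contact_force: [1.4, -0.5, -0.8]
opening: 0.0
```

```bash
python3 -c "
from h import *
rel(j2w(62,22,185),J[2]+np.pi/2)"
```

```text
t 16.0 jig [-68.9   4.8 189.4] rpy [3.138e+00 1.000e-03 1.474e+00] F [ 1.4 -0.5 -0.8] q [-0.08  0.49  0.4   2.09 -0.33  0.61  0.45] op 0.0
d mm [ 17.6 130.8   4.9] twist [ 0.004  0.001 -0.002]
```

Request:
apply_moves([
  {"translation": [4, 35, 0], "twist": [0.004, 0, 0], "jaw": 0},
  {"translation": [8, 70, 0], "twist": [0.004, 0, 0], "jaw": 0},
  {"translation": [12, 105, 0], "twist": [0.004, 0, 0], "jaw": 0},
  {"translation": [16, 131, 0], "twist": [0.004, 0, 0], "jaw": 0},
  {"translation": [16, 131, 30], "twist": [0.004, 0, 0], "jaw": 0},
])

```text
time: 16.62
tcp_pos: [0.6559, -0.1608, 0.1613]
orientation: [3.135, 0.001, 1.476]
contact_force: [-0.4, 0.2, -0.8]
opening: 0.002
```

```bash
python3 -c "
from h import *
rel(j2w(62,20,81.5),J[2]+np.pi/2)
snap('s17',x0=190,y0=110)"
```

```text
t 16.62 jig [ 66.1  21.2 161.3] rpy [3.135e+00 1.000e-03 1.476e+00] F [-0.4  0.2 -0.8] q [-0.09  0.67  0.39  1.82 -0.36  0.72  0.4 ] op 0.0
d mm [-1.2 -4.6 79.8] twist [ 0.007  0.001 -0.   ]
```

View pics/s17.png

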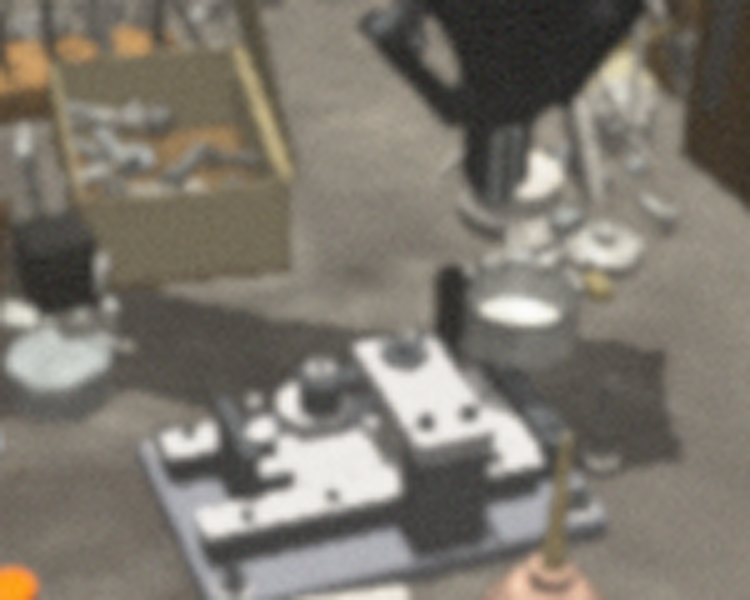

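Request:
apply_moves([
  {"translation": [-2, -4, 20], "twist": [0.007, 0, 0], "jaw": 0},
  {"translation": [-2, -4, 45], "twist": [0.007, 0, 0], "jaw": 0},
  {"translation": [-2, -4, 70], "twist": [0.007, 0, 0], "jaw": 0},
  {"translation": [-2, -4, 80], "twist": [0.007, 0, 0], "jaw": 0},
  {"translation": [-2, -4, 80], "twist": [0.007, 0, 0], "jaw": 0},
])

```text
time: 17.3
tcp_pos: [0.6475, -0.1618, 0.0758]
orientation: [-3.132, 0.0, 1.475]
contact_force: [0.3, 0.7, -0.1]
opening: 0.001
```

```bash
python3 -c "
from h import *
arc([188,182,174,164,154])
snap('s18',x0=190,y0=110)"
```

```text
t 17.3 jig [57.8 19.4 75.8] rpy [-3.132  0.     1.475] F [ 0.3  0.7 -0.1] q [-0.04  0.77  0.32  1.86 -0.41  0.58  0.45] op 0.0
188 [10.0, 1.0, -6.0]
182 [18.0, 2.0, -6.0]
174 [27.0, 2.0, -6.0]
164 [39.0, -1.0, -6.0]
154 [51.0, -5.0, -6.0]
```

View pics/s18.png

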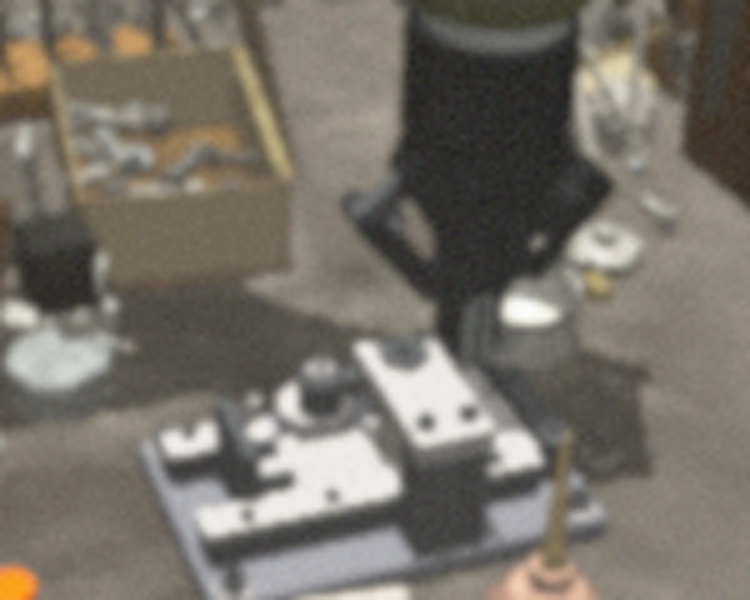

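Request:
apply_moves([
  {"translation": [10, 1, -5], "twist": [0, 0, 0], "jaw": 0},
  {"translation": [18, 2, -5], "twist": [0, 0, 0], "jaw": 0},
  {"translation": [27, 2, -5], "twist": [0, 0, 0], "jaw": 0},
  {"translation": [38, 0, -5], "twist": [0, 0, 0], "jaw": 0},
  {"translation": [48, -4, -5], "twist": [0, 0, 0], "jaw": 0},
])

```text
time: 17.98
tcp_pos: [0.6484, -0.1131, 0.0815]
orientation: [-3.133, 0.001, 1.475]
contact_force: [-1.1, -2.9, 0.2]
opening: 0.0
```

```bash
python3 -c "
from h import *
arc([146,136,126,116,106])
snap('s19',x0=190,y0=110)"
```

```text
t 17.98 jig [54.1 68.  81.5] rpy [-3.133e+00  1.000e-03  1.475e+00] F [-1.1 -2.9  0.2] q [-0.12  0.75  0.33  1.89 -0.42  0.58  0.39] op 0.0
146 [11.0, -6.0, 0.0]
136 [20.0, -14.0, 0.0]
126 [28.0, -23.0, 0.0]
116 [34.0, -33.0, 0.0]
106 [39.0, -45.0, 0.0]
```

View pics/s19.png

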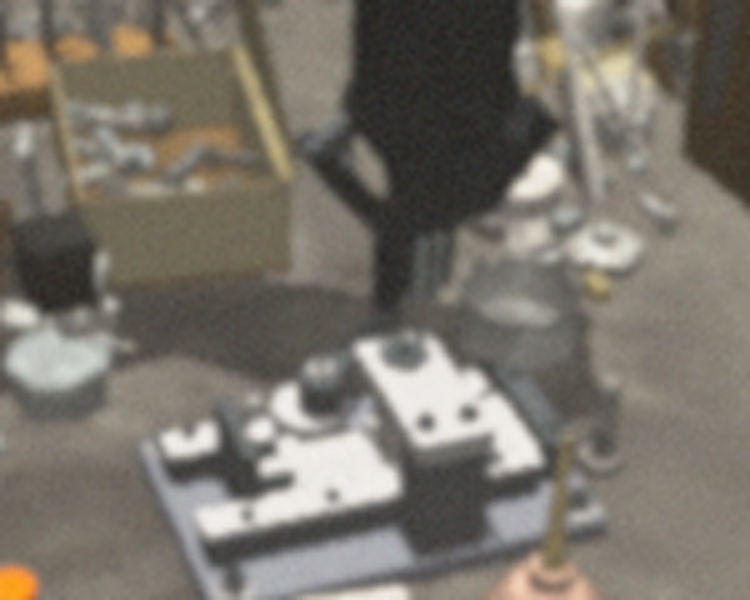

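Request:
apply_moves([
  {"translation": [11, -6, 0], "twist": [0, 0, 0], "jaw": 0},
  {"translation": [20, -14, 0], "twist": [0, 0, 0], "jaw": 0},
  {"translation": [28, -23, 0], "twist": [0, 0, 0], "jaw": 0},
  {"translation": [34, -33, 0], "twist": [0, 0, 0], "jaw": 0},
  {"translation": [39, -45, 0], "twist": [0, 0, 0], "jaw": 0},
])

```text
time: 18.65
tcp_pos: [0.6071, -0.0667, 0.0819]
orientation: [-3.134, -0.001, 1.478]
contact_force: [1.5, -0.8, -0.2]
opening: -0.001
```

```bash
python3 -c "
from h import *
arc([96,86,76,66,58])
snap('s20',x0=180,y0=110)"
```

```text
t 18.65 jig [  8.7 110.3  81.9] rpy [-3.134e+00 -1.000e-03  1.478e+00] F [ 1.5 -0.8 -0.2] q [-0.19  0.71  0.32  2.   -0.44  0.5   0.36] op -0.0
96 [-1.0, -11.0, 0.0]
86 [-1.0, -24.0, 1.0]
76 [-3.0, -36.0, 1.0]
66 [-7.0, -47.0, 1.0]
58 [-11.0, -56.0, 1.0]
```

View pics/s20.png

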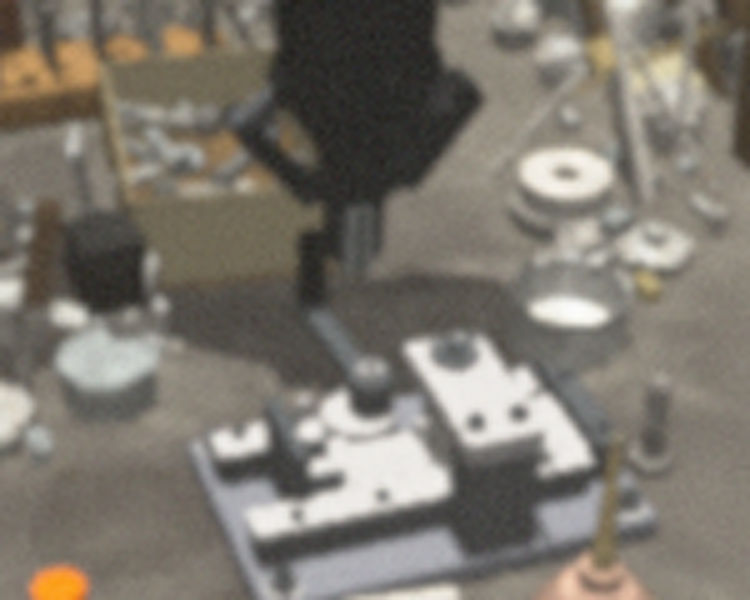

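Request:
apply_moves([
  {"translation": [-1, -11, 0], "twist": [0, 0, 0], "jaw": 0},
  {"translation": [-1, -24, 0], "twist": [0, 0, 0], "jaw": 0},
  {"translation": [-3, -36, 0], "twist": [0, 0, 0], "jaw": 0},
  {"translation": [-7, -47, 0], "twist": [0, 0, 0], "jaw": 0},
  {"translation": [-11, -55, 0], "twist": [0, 0, 0], "jaw": 0},
])

```text
time: 19.32
tcp_pos: [0.5486, -0.0717, 0.0823]
orientation: [-3.131, -0.002, 1.478]
contact_force: [2.8, -0.7, -1.4]
opening: 0.0
```

```bash
python3 -c "
from h import *
arc([54,48,42,36,32,30])
snap('s21',x0=180,y0=110); leverpred(angs=range(6,50,4))"
```

```text
t 19.32 jig [-49.2  99.8  82.3] rpy [-3.131e+00 -2.000e-03  1.478e+00] F [ 2.8 -0.7 -1.4] q [-0.16  0.67  0.29  2.13 -0.46  0.42  0.4 ] op 0.0
54 [-4.0, -2.0, 1.0]
48 [-8.0, -8.0, 1.0]
42 [-13.0, -13.0, 1.0]
36 [-19.0, -17.0, 1.0]
32 [-23.0, -20.0, 1.0]
30 [-25.0, -21.0, 1.0]
6 [[222.4, 174.4]] [[223.1, 189.3]]
10 [[222.1, 173.2]] [[222.7, 188.0]]
14 [[221.9, 172.0]] [[222.6, 186.8]]
18 [[221.9, 170.7]] [[222.5, 185.5]]
22 [[222.0, 169.5]] [[222.6, 184.3]]
26 [[222.3, 168.3]] [[222.9, 183.1]]
30 [[222.7, 167.2]] [[223.3, 181.9]]
34 [[223.3, 166.0]] [[223.8, 180.7]]
38 [[223.9, 164.9]] [[224.5, 179.5]]
42 [[224.8, 163.8]] [[225.3, 178.4]]
46 [[225.7, 162.8]] [[226.2, 177.4]]
```

View pics/s21.png

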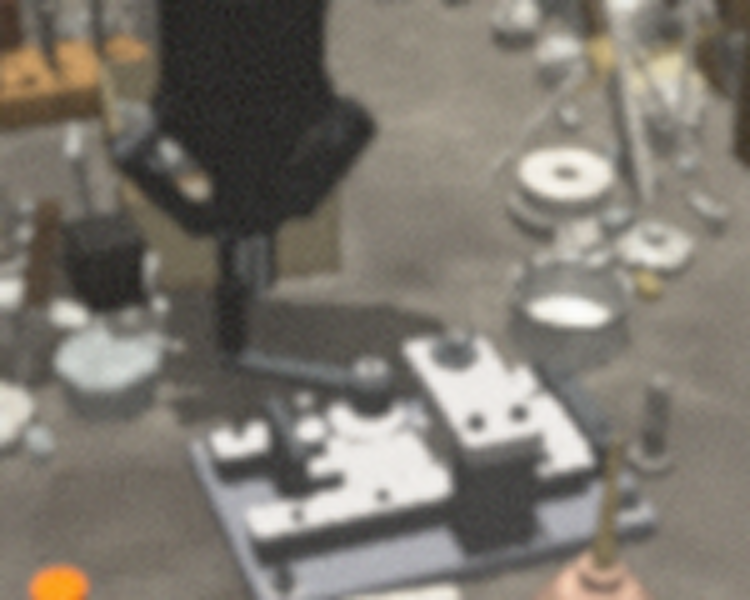

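Request:
apply_moves([
  {"translation": [-5, -5, 0], "twist": [0, 0, 0], "jaw": 0},
  {"translation": [-10, -10, 0], "twist": [0, 0, 0], "jaw": 0},
  {"translation": [-15, -14, 0], "twist": [0, 0, 0], "jaw": 0},
  {"translation": [-19, -17, 0], "twist": [0, 0, 0], "jaw": 0},
  {"translation": [-22, -19, 0], "twist": [0, 0, 0], "jaw": 0},
])

```text
time: 20.05
tcp_pos: [0.5267, -0.0926, 0.0824]
orientation: [-3.13, -0.002, 1.477]
contact_force: [1.4, 1.2, -0.2]
opening: 0.002
```

```bash
python3 -c "
from h import *
arc([30,28,26,24,22])
snap('s22',x0=180,y0=110)"
```

```text
t 20.05 jig [-69.   77.   82.4] rpy [-3.130e+00 -2.000e-03  1.477e+00] F [ 1.4  1.2 -0.2] q [-0.11  0.65  0.27  2.17 -0.45  0.39  0.43] op 0.0
30 [-2.0, -2.0, 1.0]
28 [-5.0, -3.0, 1.0]
26 [-7.0, -4.0, 1.0]
24 [-9.0, -5.0, 1.0]
22 [-11.0, -6.0, 1.0]
```

View pics/s22.png

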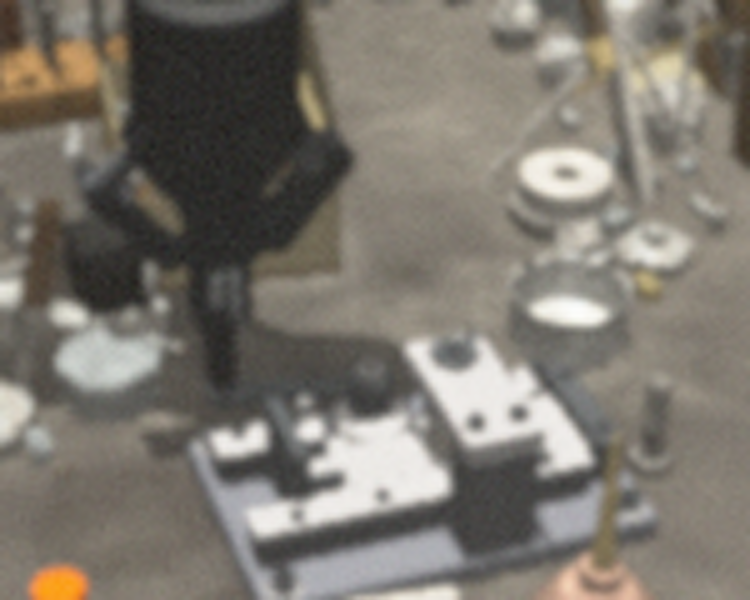

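Request:
apply_moves([
  {"translation": [-3, -2, 0], "twist": [0, 0, 0], "jaw": 0},
  {"translation": [-5, -3, 0], "twist": [0, 0, 0], "jaw": 0},
  {"translation": [-7, -4, 0], "twist": [0, 0, 0], "jaw": 0},
  {"translation": [-9, -4, 0], "twist": [0, 0, 0], "jaw": 0},
  {"translation": [-10, -4, 0], "twist": [0, 0, 0], "jaw": 0},
])

```text
time: 20.72
tcp_pos: [0.5213, -0.1007, 0.0825]
orientation: [-3.128, -0.004, 1.478]
contact_force: [1.0, 9.9, 3.2]
opening: 0.0
```

```bash
python3 -c "
from h import *
st()"
```

```text
t 20.73 jig [-73.6  68.4  82.5] rpy [-3.128 -0.004  1.478] F [1.  9.9 3.2] q [-0.09  0.65  0.26  2.17 -0.45  0.38  0.45] op 0.0
```

Request:
apply_moves([
  {"translation": [-3, 0, 0], "twist": [0, 0, 0], "jaw": 0},
  {"translation": [-4, 0, 0], "twist": [0, 0, 0], "jaw": 0},
  {"translation": [-5, 0, 0], "twist": [0, 0, 0], "jaw": 0},
  {"translation": [-5, 0, 0], "twist": [0, 0, 0], "jaw": 0},
  {"translation": [-5, 0, 0], "twist": [0, 0, 0], "jaw": 0},
])

```text
time: 21.35
tcp_pos: [0.5212, -0.101, 0.0825]
orientation: [-3.126, -0.01, 1.483]
contact_force: [2.7, 18.0, 3.6]
opening: -0.001
```

```bash
python3 -c "
from h import *
st();snap('s23',x0=180,y0=110)"
```

```text
t 21.35 jig [-73.7  68.1  82.5] rpy [-3.126 -0.01   1.483] F [ 2.7 18.   3.6] q [-0.09  0.65  0.26  2.17 -0.45  0.39  0.46] op -0.0
```

View pics/s23.png

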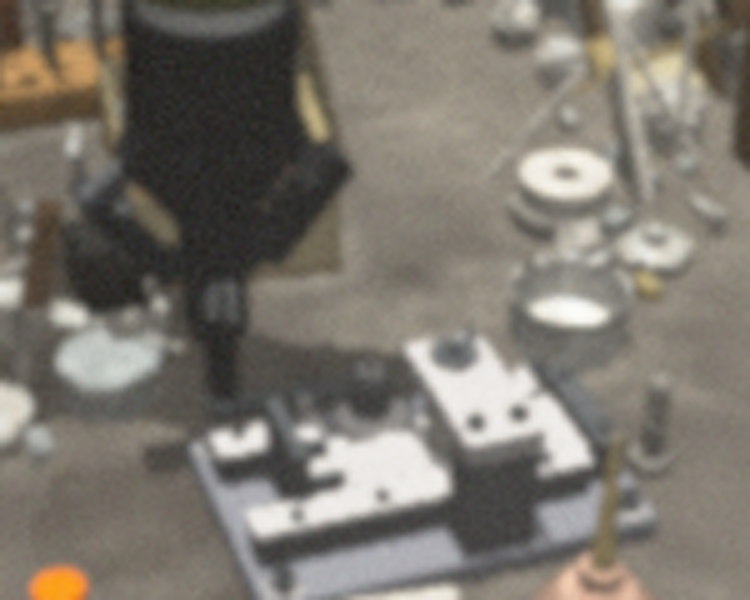

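Request:
apply_moves([
  {"translation": [10, 0, 0], "twist": [0, 0, 0], "jaw": 0},
  {"translation": [16, 3, -20], "twist": [0, 0, 0], "jaw": 0},
  {"translation": [20, 3, -70], "twist": [0, 0, 0], "jaw": 0},
  {"translation": [30, 0, -125], "twist": [0, 0, 0], "jaw": 0},
  {"translation": [80, -10, -150], "twist": [0, 0, 0], "jaw": 0},
])

```text
time: 22.02
tcp_pos: [0.5213, -0.0245, 0.2362]
orientation: [-3.131, -0.009, 1.477]
contact_force: [1.1, 1.9, -0.6]
opening: -0.001
```

Request:
apply_moves([
  {"translation": [50, 0, 0], "twist": [0, 0, 0], "jaw": 0},
  {"translation": [100, 0, 0], "twist": [0, 0, 0], "jaw": 0},
  {"translation": [150, 0, 0], "twist": [0, 0, 0], "jaw": 0},
  {"translation": [180, 0, 0], "twist": [0, 0, 0], "jaw": 0},
  {"translation": [190, 0, 0], "twist": [0, 0, 0], "jaw": 0},
])

```text
time: 22.65
tcp_pos: [0.5388, 0.1663, 0.2375]
orientation: [-3.13, -0.008, 1.479]
contact_force: [-0.9, 0.1, 0.6]
opening: 0.004
```

```bash
python3 -c "
from h import *
st();snap('s24',x0=180,y0=110)
leverpred('top',angs=[4,8,12,16])
ft=arm.grab_frame('top'); crop(ft,'pics/t24.png',180,130,140,110,5)
for x in (-68,-64,-60): print(x,[proj(f,j2w(x,0,62)).round(1).tolist() for f in (ft,)])"
```

```text
t 22.65 jig [-81.4 335.8 237.5] rpy [-3.13  -0.008  1.479] F [-0.9  0.1  0.6] q [-0.73  0.46  0.48  2.   -0.32  0.76 -0.15] op 0.0
4 [[222.7, 218.0]] [[224.3, 220.5]]
8 [[220.5, 217.6]] [[222.2, 220.1]]
12 [[218.3, 217.0]] [[220.1, 219.5]]
16 [[216.2, 216.3]] [[218.1, 218.8]]
-68 [[[243.9, 216.2]]]
-64 [[[244.1, 214.4]]]
-60 [[[244.3, 212.7]]]
```

View pics/s24.png

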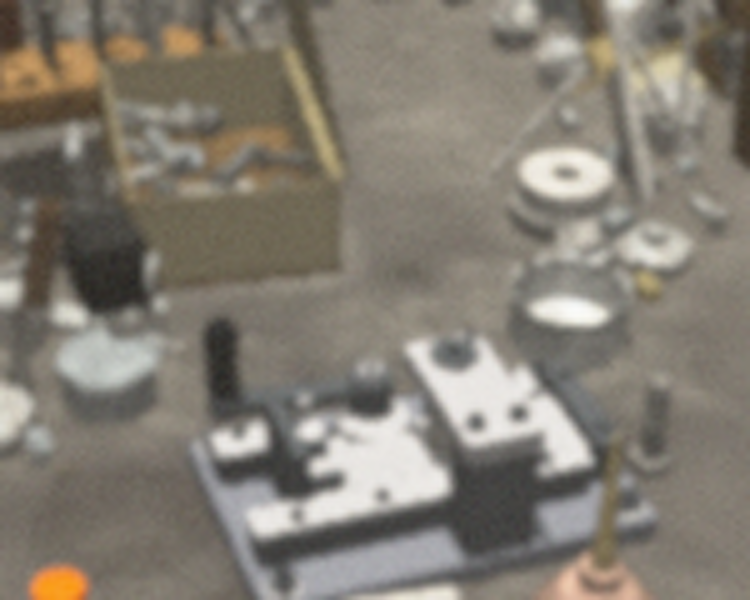

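View pics/t24.png

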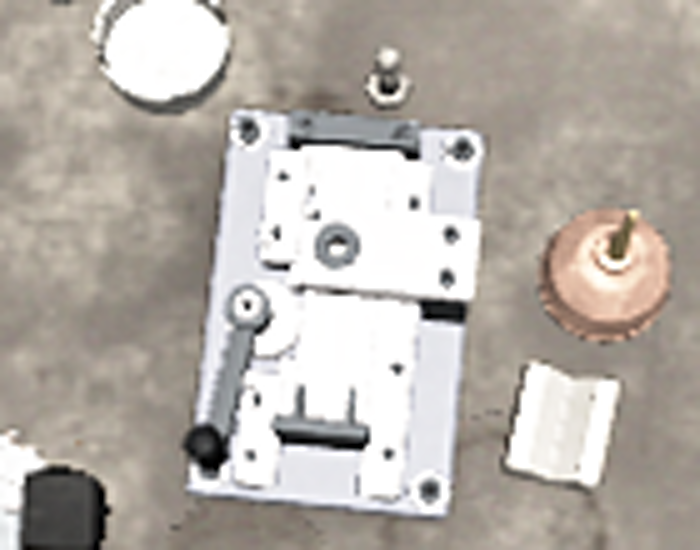

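```bash
python3 -c "
from h import *
a=cv2.imread('pics/t1.png'); b=cv2.imread('pics/t24.png')
# thumb plate template from initial image
t=a[495:550,255:370]; r=cv2.matchTemplate(b[:,200:440],t,cv2.TM_CCOEFF_NORMED); _,m,_,l=cv2.minMaxLoc(r); print(m,l[0]+200-255,l[1]-495)
ft=arm.grab_frame('top')
for z in (50,62): 
  p=proj(ft,[j2w(-118,0,z),j2w(-68,0,z),j2w(-71,0,z)]); print((p[1:]-p[0])*5)
cv2.imwrite('pics/z.png',np.hstack([cv2.resize(x[90:320,200:500],None,fx=1.3,fy=1.3) for x in (a,b)]))
"
```

```text
0.8326035737991333 12 -110
[[  10.89847938 -109.86903946]
 [  10.25088751 -103.34057855]]
[[  11.05136503 -111.26828868]
 [  10.39477164 -104.65751956]]
```

View pics/z.png

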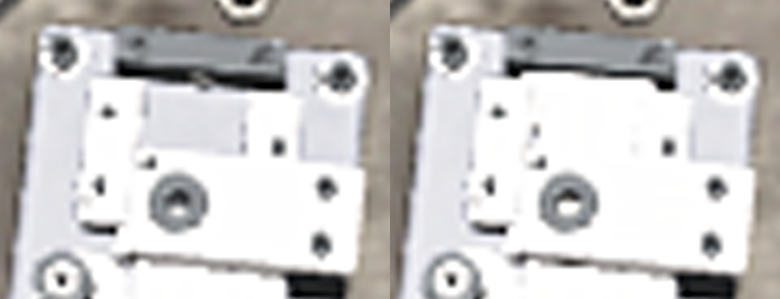

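The thumb plate has moved 110 px in the crop, as expected for 50 mm. The slide meets the end stop, the stub's bright top shows through the bush bore, and the lever is at its 8° locked position. I'm handing in.

```bash
python3 -c "
from h import *
print(arm.close_job())"
```

```text
the job is handed in; nothing more can be done
None
```

I finished the job and handed it in at about 23 s of the 69 s allowed; the hand-in reports no verdict. I only pushed, with the gripper shut:
1. **Free the slide:** I swung the cam lever outside the jig to its forward stop, which held at 12 N.
2. **Slide home:** I pushed the slide by its thumb plate to the end stop, which held at 13 N.
3. **Lock:** I swung the lever all the way back, and its stop held at 18 N.

**Last checks:**
- **Lever:** it lies at the 8° locked position in both cameras. At the start it stood about 8° short of that.
- **Slide:** the thumb plate moved 110 px in the top picture, where 50 mm predicts 110 to 111. The slide meets the end stop with no gap showing.
- **Stub:** its bright top shows through the bush bore. The bush plate hides the rest, so I couldn't see directly that it stands upright in its nest.
- **Bystanders:** the oil can, bolt, vee block and tin are where they were at the start, judged by eye. The robot was clear of everything.

**Disagreements:**
- **Camera fits:** fitting the jig's position from each camera alone differed by about 4 mm, so I relied on contact forces at each stop.
- **Lever stops:** the finger stopped 1.5 mm farther out at the locked end than at the free end. I put this down to a small error in the estimated jig angle.

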